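# Tighten the transit nut of a boxed-up alternator

## Robot

A 6-joint arm with a two-finger parallel gripper is mounted at the origin on the work surface. World frame = base frame: x ahead of the robot, y to its left, z up, the work surface at z = 0. Lengths are in mm, angles in rad, forces in N, time in s.
With the tool pointing down it reaches from about 350 to 875 mm from the base axis. Payload 4.2 kg.
Tool frame: the origin (TCP) lies between the finger pads; the fingertips stand 25 mm ahead of it and the grasp point (between the pads) lies 6 mm ahead of it; z points along the fingers, y is the line along which they close (so a half turn about z gives the same grasp; the last joint's range is limited). The gripper opens to 85 mm and grips with 20 to 120 N. Pads are 22 mm wide; open, the fingers measure 114 mm over their backs; the gripper's body (76 mm by 85 mm) begins 54 mm behind the grasp point. The pads swing forward as they close: fully open they stand 13 mm farther back than shut.
Start: joints at [0.259, 0.385, 0.008, 0, -1.194, -0.259], TCP at [624.979, 0.025, 256.312] pointing down, gripper open.
Joint ranges: [-3.14, 3.14], [-1.21, 2.06], [-1.07, 1.41], [-3.16, 2.05], [-2.99, -0.16], [-3.1, 3.1]. Speed limits (rad/s): [2.79, 2.79, 3.14, 3.14, 3.14, 3.14].

## Interface

Orientations are given as a unit quaternion [x, y, z, w].
In Python, from bench import read_state, get_image, job_done gives the robot as it stands.
- The arm moves only by the tool play_rows, never from a script. Its argument "series" is a list of rows, each a list of 6 numbers: the shift along the world's x, y, z in mm, then the turn, a rotation vector about the world's x, y, z in units of 6 degrees (1.0 is 6 degrees). A call has 1 to 20 rows; each row shifts and turns the commanded pose from where the row before left it; what a row does not reach is not made up. A row lasts 1/12 s, in which the tool goes at most 41.7 mm and 7.16 degrees, less where a joint would pass 70% of its speed; a pose out of reach is approached as far as the arm can. A call is refused whole if a number of a shift passes 41.7 or a number of a turn 1, either way. A call with a gripper value outside its range is refused whole. "gripper" is the opening, from 0 (shut) to 1 (fully open), set as the call begins (left out, the last holds). The fingers move at their own pace and stop on an object; the grip force is fixed at half the most. Time passes only in rows, so rows that do not move let the fingers close. It gives the time, the measured TCP pose, the force, the opening and the grip force at its end, in the units of the state.
- read_state(): the state, without advancing time (a new reading comes with each control period).
- get_image(name): name is "scene" or "side" or "wrist"; returns a dict with "image" (384x512x3 uint8, red, green, blue), "fx", "fy", "cx", "cy" (pixels), "eye" and "rotation" of the camera in the world. Camera axes: x right, y down, z forward; pixel columns grow to the right and rows downward; lengths in mm; the calibration is good to about 2 mm. A picture is of the moment at which its call begins. There is no depth.
- job_done(): hands the job in; it is judged then, once.
The state is a dict: "clock": time; "joints": joint angles; "joint_vel": joint speeds; "joint_efforts": joint torques, N m; "position": TCP position; "ee_rot": TCP orientation; "contact_force": force on the tool from outside, world axes, zero at the start; "wrist_torque": the same for the moment, N m; "gripper_width": finger opening in mm; "grasp_force": force on a finger pad.
Only numpy, scipy, OpenCV 4.12 (cv2) and the standard library are available. Lean on these libraries where they do the work, as an engineer would, in place of code of your own. Each camera call takes 0.05 s, during which the arm holds its last target. There are 200 camera calls.

## Task

First clear all the filter cartons off the alternator's transit plate into the olive tray, side by side on its floor. Then set the adjustable wrench flat over the brass nut, with its worm (never by forcing the jaw) bring the jaws to just fit the nut, and with the wrench turn the nut clockwise until its yellow line points along the yellow line on the plate. Lay the wrench flat on its black mat again, and leave the pulley, the bearing ring and the screwdriver where they are.

Things in the scene. Friction and masses are not known exactly. Their poses are not given: they have to be found in the camera images.
- transit_plate: dark steel plate fixed to the bench, 340 x 300 x 10 mm; origin on the bench, on the brass nut's axis, 10 mm robot-side of the plate's middle. x along the 340 mm side towards the silver alternator (begins 80 mm from the nut's axis, about 120 mm tall, fixed), y to the left, z up. A yellow line on the plate runs from 39 to 84 mm from the nut along the plate's +y
- hexnut: brass hexagon nut, 36 mm across flats, 41.6 mm across corners, 24 mm tall, on a 24 mm stud that stands 10 mm above it; it turns on the plate. Origin: centre of its underside, on the plate's top. Its frame turns with it: corners point 30, 90, 150, 210, 270 and 330 degrees from its own x axis. A yellow line is painted on its top from the centre outwards
- nut_turn (a joint): turn of the nut in rad, clockwise seen from above is positive; starts between 0 and 0.25; at 1.0 the yellow line on the nut points along the yellow line on the plate. The nut's frame equals the plate's at 0. Stiff (0.22 N m), stays where it is left, can be turned back
- wrench: adjustable wrench, red handle, lying flat, 0.5 kg, 18 mm thick. Origin: underside, centre of the mouth when set to 36 mm. x out of the mouth (handle towards -x), z up off the face with the worm. Handle 26 mm wide from x = -88 to -228 mm. Centre of mass about x = -100 mm. Fixed jaw: face at y = +18, jaw to y = +32, x -24 to +18 mm. Bottom of mouth at x = -24 mm, head behind it 60 mm wide
- wrench_mouth (a point): centre of the wrench's mouth when set to 36 mm, at half thickness: (0, 0, 9 mm) in the wrench frame
- wrench_mid (a point): point of the wrench's handle near its balance, (-110, 0, 9 mm) in the wrench frame: a good place to grip it
- jaw_slide (a joint): slide of the moving jaw in m: mouth opening is 30 mm + this; 0.006 fits the 36 mm nut with no play, 0.022 is fully open; starts 0.012 to 0.020. The moving jaw's face is at y = +18 mm - opening, the jaw 12 mm thick beyond it, x from -24 to +15 mm. Follows the worm; slides under a direct push only above about 19 N
- moving_jaw: the moving jaw, silver block 39 x 12 x 18 mm (see jaw_slide)
- worm_turn (a joint): turn of the worm in rad; the jaw's value is 0.0025 m per rad of it. Greater is wider open
- worm_top (a point): top of the worm at (-54, 0, 27 mm) in the wrench frame: a knurled roller, radius 12 mm, 24 mm long, axis along the wrench's y, 9 mm proud of the face. Press a fingertip on it (6 to 12 N) and draw it towards the mouth (+x) to close the jaws, towards the handle to open; 5 mm of rolling moves the jaw about 1 mm. Takes about 4 N along the drawing, stays where it is left
- tool_mat: black rubber tool mat with two blue lines, 300 x 150 x 3 mm, fixed on the bench; origin under its middle, x along its length. The wrench lies on it at the start, handle end towards -x
- tray: olive open parts tray, 250 x 210 mm outside, 28 mm high, walls and floor 5 mm, fixed on the bench; origin under its middle, x along the 250 mm side
- carton_a: white carton with orange band, 90 x 50 x 60 mm (x, y, z), 0.15 to 0.31 kg, a boxed filter standing on the transit plate; origin: centre of its underside. Absent in some runs
- carton_b: brown carton with blue band, 90 x 50 x 60 mm (x, y, z), 0.15 to 0.31 kg, a boxed filter standing on the transit plate; origin: centre of its underside. Absent in some runs
- carton_c: white carton with green band, 90 x 50 x 60 mm (x, y, z), 0.15 to 0.31 kg, a boxed filter standing on the transit plate; origin: centre of its underside. Absent in some runs
- carton_d: brown carton with red band, 90 x 50 x 60 mm (x, y, z), 0.15 to 0.31 kg, a boxed filter standing on the transit plate; origin: centre of its underside. Absent in some runs
- bearing: bystander: steel bearing ring, 70 mm across, 18 mm high; origin under it
- pulley: bystander: dark steel grooved pulley, 60 mm across, 24 mm high, on the transit plate beside the alternator, may stay there; origin under it
- screwdriver: bystander: screwdriver lying on the bench; origin at about its middle

How it is judged:
By the outcome, as a careful person would: the job done as asked, in the order asked, and still so for the second after the job is handed in, with the robot touching nothing.
Of carton_a, carton_b, carton_c, carton_d only 2 to 4 are there at a start; the rules pass over those that are not, and their reading is None.
At some moment in a run one of carton_a, carton_b, carton_c, carton_d may be knocked a few centimetres aside while the robot is not near it.
Once in a run the grip may slacken for a moment while it holds something.
It also fails if it takes over 210 s, if anything falls off the work surface, if the arm or the gripper's body presses on something with over 40 N, if the wrist force passes 120 N, or if a joint passes its speed limit or range.

## Working session

There is one attempt and no reset: what is moved stays moved. The work goes in short steps, Python scripts to look and compute and a tool call to move; the robot and the scene stay as the last step left them, time stands still between calls to the robot, and variables do not carry over. Pictures are saved under pics/ and viewed, at most 14 in all, crops included, and the job is handed in when it is done.

Besides the shell and the picture viewer there is one more tool, called in YAML: its name, and indented under it one key for each argument. play_rows: Moves the arm, as the interface text tells. Its arguments: {"type":"object","properties":{"series":{"type":"array","items":{"type":"array","items":{"type":"number"}}},"gripper":{"type":"number"}},"required":["series"]}

```bash
ls; mkdir -p pics; cat > h.py <<'E'
import numpy as np, cv2
from bench import read_state, get_image, job_done
def grab(n,f=None):
    d=get_image(n); 
    if f: cv2.imwrite('pics/'+f, cv2.cvtColor(d['image'],cv2.COLOR_RGB2BGR))
    return d
def ray(d,u,v):
    R=np.array(d['rotation']).reshape(3,3)
    return np.array(d['eye']), R@np.array([(u-d['cx'])/d['fx'],(v-d['cy'])/d['fy'],1.])
def onz(d,u,v,z):
    e,r=ray(d,u,v); return e+r*(z-e[2])/r[2]
def proj(d,p):
    R=np.array(d['rotation']).reshape(3,3); c=R.T@(np.array(p,float)-np.array(d['eye']))
    return c[0]/c[2]*d['fx']+d['cx'], c[1]/c[2]*d['fy']+d['cy']
E
python3 - <<'E'
from h import *
im=[]
for n in ['scene','side','wrist']:
    d=grab(n,n+'0.png'); print(n,d['fx'],d['cx'],d['cy'],d['eye'],np.round(np.array(d['rotation']),3).tolist())
print(read_state())
E
```

```text
pics
scene 459.4688904807759 261.8629810687302 191.78071008428054 [1461.85784624 -371.4829982   775.15507879] [0.756, 0.481, -0.248, -0.368]
side 392.3310147932858 253.84068047945357 192.12127525296557 [ 519.60133953 -725.15224283  703.8625766 ] [0.908, -0.066, 0.018, -0.413]
wrist 332.43782698387224 253.63934901329617 189.37414770702557 [623.83221421 -74.29943249 373.68130867] [-0.0, 0.989, 0.149, -0.0]
{'clock': 0.15, 'joints': array([ 2.58564605e-01,  3.85384505e-01,  6.94277940e-03, -3.61416187e-04,
       -1.19401311e+00, -2.58601881e-01]), 'joint_vel': array([-0.00077401, -0.00291033,  0.00372926,  0.00172358, -0.00112142,
        0.00075099]), 'joint_efforts': array([-6.03353892e-04, -3.92678475e+01,  1.88581592e+01,  4.18858320e+00,
       -3.39302780e-03,  5.70479813e-06]), 'position': array([ 6.24598744e+02, -2.82711304e-03,  2.55469873e+02]), 'ee_rot': array([-7.07046234e-01,  7.07166817e-01,  5.62135637e-04, -6.32361694e-04]), 'contact_force': array([ 0.21296906,  1.00059874, -0.34928977]), 'wrist_torque': array([ 0.02591966, -0.0742781 ,  0.00437202]), 'grasp_force': 0.0, 'gripper_width': 85.62410924139463}
```

```bash
sed -i "s/np.array(d\['rotation'\]).reshape(3,3)/Rot.from_quat(d['rotation']).as_matrix()/; 1a from scipy.spatial.transform import Rotation as Rot" h.py; head -14 h.py; python3 -c "
import cv2
for n in ['scene0','side0']:
    cv2.imwrite('pics/%sb.png'%n,cv2.resize(cv2.imread('pics/%s.png'%n),(800,600),interpolation=2))"
```

```text
import numpy as np, cv2
from scipy.spatial.transform import Rotation as Rot
from bench import read_state, get_image, job_done
def grab(n,f=None):
    d=get_image(n); 
    if f: cv2.imwrite('pics/'+f, cv2.cvtColor(d['image'],cv2.COLOR_RGB2BGR))
    return d
def ray(d,u,v):
    R=Rot.from_quat(d['rotation']).as_matrix()
    return np.array(d['eye']), R@np.array([(u-d['cx'])/d['fx'],(v-d['cy'])/d['fy'],1.])
def onz(d,u,v,z):
    e,r=ray(d,u,v); return e+r*(z-e[2])/r[2]
def proj(d,p):
    R=Rot.from_quat(d['rotation']).as_matrix(); c=R.T@(np.array(p,float)-np.array(d['eye']))
```

View pics/scene0.png

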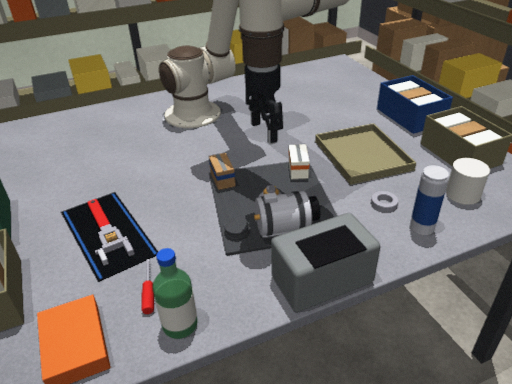

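View pics/side0.png

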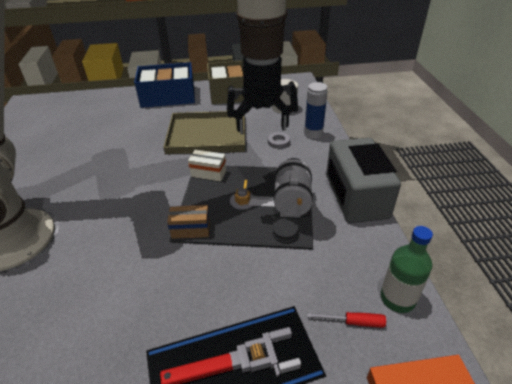

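View pics/wrist0.png

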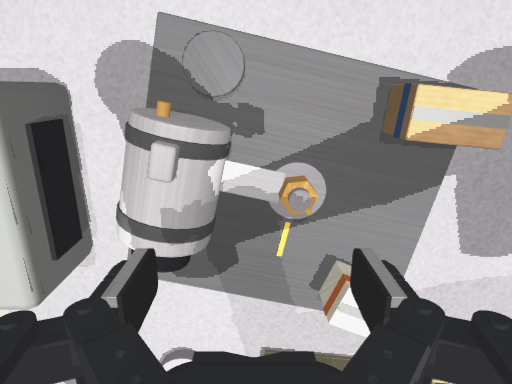

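```bash
cat > m.py <<'E'
from h import *
def comp(mask,k=1,mn=15):
    n,l,s,c=cv2.connectedComponentsWithStats(mask.astype(np.uint8))
    o=np.argsort(-s[1:,4])+1
    return [(l==i) for i in o[:k] if s[i,4]>=mn]
def hsv(d): return cv2.cvtColor(d['image'],cv2.COLOR_RGB2HSV).astype(int).transpose(2,0,1)
def ends(m):
    v,u=np.nonzero(m); c=np.array([u.mean(),v.mean()]); w,V=np.linalg.eigh(np.cov(u,v)); a=V[:,1]
    t=(np.stack([u,v],1)-c)@a; return c+a*t.min(),c+a*t.max(),c,w
E
python3 - <<'E'
from m import *
d=grab('wrist'); s=grab('side'); c=grab('scene')
h,sa,v=hsv(d)
for m in comp((h>25)&(h<33)&(sa>150)&(v>120),4):
    a,b,cc,w=ends(m); print('yel',m.sum(),a,b,onz(d,*a,10),onz(d,*b,10),w)
for p in [(298,193),(301,199)]: print('nut',onz(d,*p,34)[:2])
for p in [(159,12)]: print('platecorner',onz(d,*p,10)[:2])
for p in [(413,84),(411,146),(507,93),(503,148)]: print('b',onz(d,*p,70)[:2])
print('a-scene',[onz(c,*p,70)[:2].round() for p in [(289,148),(306,147),(291,162),(309,161)]])
print('a-side',[onz(s,*p,70)[:2].round() for p in [(196,151),(225,154),(189,161),(223,165)]])
print('b-side',[onz(s,*p,70)[:2].round() for p in [(171,206),(208,206),(169,223),(208,224)]])
print('tray',[onz(s,*p,28)[:2].round() for p in [(174,114),(246,114),(167,148),(246,149)]],[onz(c,*p,28)[:2].round() for p in [(317,137),(376,127),(413,160),(352,177)]])
print('mat',[onz(s,*p,3)[:2].round() for p in [(147,354),(293,310),(323,374)]])
h,sa,v=hsv(s); 
for m in comp(((h<6)|(h>174))&(sa>180)&(v>110),3):
    a,b,cc,w=ends(m); print('red',m.sum(),a,b,onz(s,*a,14),onz(s,*b,14))
print('jaws',[onz(s,*p,21)[:2].round() for p in [(246,350),(290,332),(299,364),(250,371)]])
E
```

```text
nut [576.1823695   34.76376989]
nut [572.67442797  41.56598796]
platecorner [ 716.89224678 -144.4297897 ]
b [484.97812773 -76.53922961]
b [479.11683893 -22.19039843]
b [401.36986148 -69.01995723]
b [394.09556489 -20.34834409]
a-scene [array([460., 155.]), array([477., 201.]), array([527., 126.]), array([545., 173.])]
a-side [array([466., 195.]), array([545., 167.]), array([446., 151.]), array([536., 118.])]
b-side [array([402., -23.]), array([489., -37.]), array([398., -79.]), array([486., -96.])]
tray [array([393., 489.]), array([636., 447.]), array([376., 287.]), array([611., 242.])] [array([381., 295.]), array([411., 498.]), array([619., 479.]), array([613., 273.])]
mat [array([ 355., -349.]), array([ 641., -299.]), array([ 667., -432.])]
red 970 [229.96294496 359.55841168] [159.79487641 378.54665526] [ 506.48450749 -387.26180383   14.        ] [ 382.45104621 -403.24700818   14.        ]
red 401 [385.13898989 320.61190038] [346.62397259 316.75540634] [ 809.86015582 -354.07752093   14.        ] [ 739.36387095 -335.20505422   14.        ]
jaws [array([ 537., -377.]), array([ 623., -354.]), array([ 626., -416.]), array([ 539., -416.])]
```

play_rows:
  series:
    - [-12,-3,0,0,0,1]
    - [-12,-3,0,0,0,1]
    - [-12,-3,0,0,0,1]
    - [-12,-3,0,0,0,1]
    - [-12,-3,0,0,0,1]
    - [-12,-3,0,0,0,1]
    - [-12,-3,0,0,0,1]
    - [-12,-3,0,0,0,1]
    - [-12,-3,0,0,0,1]
    - [-12,-3,0,0,0,1]
    - [-12,-3,0,0,0,1]
    - [-12,-3,0,0,0,1]
    - [-12,-3,0,0,0,1]
    - [-12,-3,0,0,0,1]
    - [-12,-3,0,0,0,1]
    - [0,0,0,0,0,0]
    - [0,0,0,0,0,0]
  gripper: 1

```text
clock: 1.72
position: [444.9, -45.0, 256.7]
ee_rot: [1.0, -0.001, 0.001, -0.0]
contact_force: [-0.5, -0.2, 0.0]
gripper_width: 85.4
grasp_force: 0.0
```

```bash
python3 - <<'E'
from m import *
s=read_state(); print(s['position'],s['ee_rot'],s['joints'])
d=grab('wrist','w1.png'); print(d['eye'],d['rotation'])
import pickle; pickle.dump(d,open('w1.pkl','wb'))
E
```

```text
[444.93607133 -45.02876087 256.7468945 ] [ 9.99999200e-01 -1.11102951e-03  5.99784188e-04 -8.28279046e-05] [ 2.64646883e-01  7.62210202e-02 -4.02869171e-01  1.75016420e-04
 -1.09050518e+00  1.30384661e+00]
[519.3800177  -44.06353894 375.15289117] [-0.69860188  0.69999338  0.10482505 -0.10476828]
```

View pics/w1.png

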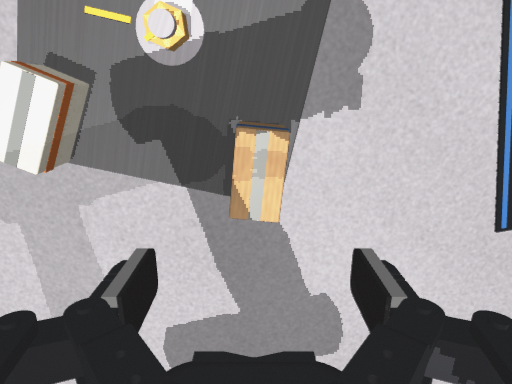

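```bash
python3 - <<'E'
from m import *
import pickle; d=pickle.load(open('w1.pkl','rb'))
P=[onz(d,*p,70)[:2] for p in [(238,128),(290,131),(230,220),(279,222)]]
print(np.round(P,1),np.mean(P,0))
print('a',[onz(d,*p,70)[:2].round(1) for p in [(0,63),(70,82),(37,173)]])
print('yel',[onz(d,*p,10)[:2].round(1) for p in [(85,9),(130,20)]],'nut',onz(d,163,26,34)[:2])
E
```

```text
[[484.2 -29.8]
 [481.4 -77.2]
 [394.2 -20.5]
 [392.  -69. ]] [437.94019527 -49.13523751]
a [array([539.9, 173.9]), array([524.2, 116.3]), array([442.4, 160.9])]
yel [array([593.6, 121.8]), array([583.7,  78.6])] nut [574.34296371  40.30168798]
```

play_rows:
  series:
    - [-7,-4,-20,0,0,-0.9]
    - [0,0,-25,0,0,0]
    - [0,0,-25,0,0,0]
    - [0,0,-25,0,0,0]
    - [0,0,-25,0,0,0]
    - [0,0,-25,0,0,0]
    - [0,0,-20,0,0,0]
    - [0,0,-20,0,0,0]
    - [0,0,-11,0,0,0]
    - [0,0,-8,0,0,0]
    - [0,0,0,0,0,0]
    - [0,0,0,0,0,0]

```text
clock: 2.77
position: [438.6, -48.9, 52.2]
ee_rot: [0.999, -0.047, -0.0, 0.0]
contact_force: [0.5, -1.1, -0.6]
gripper_width: 85.6
grasp_force: 0.0
```

play_rows:
  series:
    - [0,0,0,0,0,0]
    - [0,0,0,0,0,0]
    - [0,0,0,0,0,0]
    - [0,0,0,0,0,0]
    - [0,0,0,0,0,0]
    - [0,0,0,0,0,0]
    - [0,0,0,0,0,0]
    - [0,0,0,0,0,0]
    - [0,0,0,0,0,0]
    - [0,0,0,0,0,0]
  gripper: 0

```text
clock: 3.6
position: [438.6, -48.8, 53.3]
ee_rot: [0.999, -0.047, 0.001, -0.0]
contact_force: [-1.2, 0.9, 7.0]
gripper_width: 49.3
grasp_force: 63.0
```

play_rows:
  series:
    - [0,0,10,0,0,0]
    - [0,0,20,0,0,0]
    - [0,0,30,0,0,0]
    - [0,0,30,0,0,0]
    - [0,0,30,0,0,0]
    - [0,0,20,0,0,0]
    - [3,20,0,0,0,0]
    - [3,30,0,0,0,0]
    - [3,30,0,0,0,0]
    - [3,33,0,0,0,0]
    - [3,33,0,0,0,0]
    - [3,33,0,0,0,0]
    - [3,33,0,0,0,0]
    - [3,33,0,0,0,0]
    - [3,33,0,0,0,0]
    - [3,33,0,0,0,0]
    - [3,33,0,0,0,0]
    - [3,33,0,0,0,0]
    - [0,30,0,0,0,0]
    - [0,0,0,0,0,0]

```text
clock: 5.27
position: [473.9, 362.8, 191.2]
ee_rot: [0.999, -0.045, 0.0, -0.001]
contact_force: [0.5, 0.1, -0.5]
gripper_width: 49.3
grasp_force: 63.1
```

```bash
python3 - <<'E'
from m import *
s=read_state(); print(s['position'],s['gripper_width'],s['grasp_force'])
d=grab('wrist','w2.png')
import pickle; pickle.dump(d,open('w2.pkl','wb'))
E
```

```text
[473.918669  362.8209228 191.1811338] 49.28000580314681 63.11694860458374
```

View pics/w2.png

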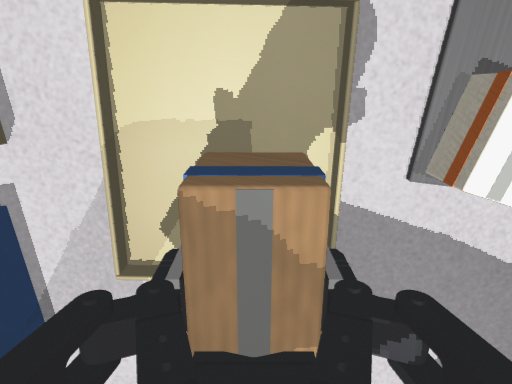

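```bash
python3 - <<'E'
from m import *
import pickle; d=pickle.load(open('w2.pkl','rb'))
for p in [(87,0),(116,278),(357,2),(332,250)]: print(p,onz(d,*p,28)[:2].round(1))
for p in [(105,3),(343,5),(128,262)]: print(p,onz(d,*p,28)[:2].round(1))
E
```

```text
(87, 0) [622.1 476.9]
(116, 278) [384.8 505.6]
(357, 2) [602.4 274.1]
(332, 250) [396.1 297.3]
(105, 3) [618.9 463.8]
(343, 5) [601.3 284.6]
(128, 262) [400.8 490.5]
```

play_rows:
  series:
    - [-18,16,0,0,0,-0.2]
    - [-18,15,0,0,0,0]
    - [0,0,-20,0,0,0]
    - [0,0,-25,0,0,0]
    - [0,0,-25,0,0,0]
    - [0,0,-25,0,0,0]
    - [0,0,-20,0,0,0]
    - [0,0,-12,0,0,0]
    - [0,0,-8,0,0,0]
    - [0,0,-4,0,0,0]
    - [0,0,-3,0,0,0]
    - [0,0,0,0,0,0]
    - [0,0,0,0,0,0]

```text
clock: 6.4
position: [438.3, 389.3, 51.1]
ee_rot: [0.998, -0.058, 0.0, -0.001]
contact_force: [-0.1, -0.6, -2.2]
gripper_width: 49.4
grasp_force: 63.2
```

play_rows:
  series:
    - [0,0,0,0,0,0]
    - [0,0,0,0,0,0]
    - [0,0,0,0,0,0]
    - [0,0,0,0,0,0]
    - [0,0,0,0,0,0]
    - [0,0,0,0,0,0]
    - [0,0,10,0,0,0]
    - [0,0,25,0,0,0]
    - [0,0,25,0,0,0]
    - [0,0,25,0,0,0]
    - [0,0,25,0,0,0]
    - [0,0,25,0,0,0]
    - [0,-20,25,0,0,0]
    - [0,-30,25,0,0,0]
    - [0,-30,0,0,0,0]
    - [0,-30,0,0,0,0]
    - [0,-30,0,0,0,0]
    - [0,-30,0,0,0,0]
    - [0,-10,0,0,0,0]
    - [0,0,0,0,0,0]
  gripper: 1

```text
clock: 8.07
position: [437.7, 207.0, 236.3]
ee_rot: [0.998, -0.059, 0.0, -0.0]
contact_force: [0.7, -0.1, -0.4]
gripper_width: 85.8
grasp_force: 0.0
```

```bash
python3 - <<'E'
from m import *
s=read_state(); print(s['position'],s['gripper_width'],s['grasp_force'])
d=grab('wrist','w3.png')
import pickle; pickle.dump(d,open('w3.pkl','wb'))
E
```

```text
[437.66763322 206.98492419 236.28454806] 85.80652540064281 0.0
```

View pics/w3.png

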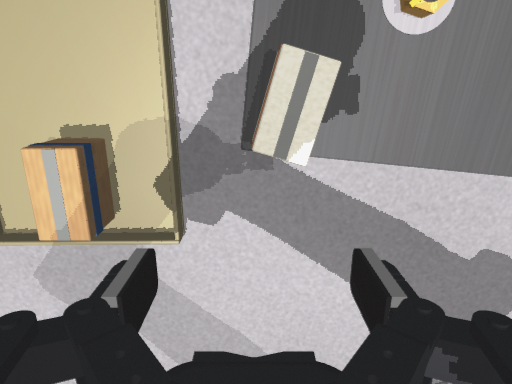

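```bash
python3 - <<'E'
from m import *
import pickle; d=pickle.load(open('w3.pkl','rb'))
P=np.array([onz(d,*p,70)[:2] for p in [(282,44),(340,62),(252,149),(308,165)]])
print(P.round(1),P.mean(0)); 
for a,b in [(2,0),(3,1),(1,0),(3,2)]: v=P[b]-P[a]; print(np.linalg.norm(v),np.degrees(np.arctan2(v[1],v[0])))
E
```

```text
[[541.5 173.3]
 [522.8 128.3]
 [461.2 206.7]
 [441.4 159.7]] [491.71695188 166.99276333]
86.94816943524057 -22.624464464440255
87.16479299350739 -21.069287787546003
48.66564194807141 67.40256473468271
51.03151169014663 67.19414473421861
```

play_rows:
  series:
    - [18,-14,0,0,0,-0.9]
    - [18,-13,0,0,0,-0.8]
    - [18,-13,0,0,0,-0.8]
    - [0,0,-20,0,0,0]
    - [0,0,-25,0,0,0]
    - [0,0,-25,0,0,0]
    - [0,0,-25,0,0,0]
    - [0,0,-25,0,0,0]
    - [0,0,-20,0,0,0]
    - [0,0,-20,0,0,0]
    - [0,0,-13,0,0,0]
    - [0,0,-10,0,0,0]
    - [0,0,0,0,0,0]
    - [0,0,0,0,0,0]

```text
clock: 9.28
position: [492.3, 169.8, 52.2]
ee_rot: [0.982, -0.187, -0.0, 0.0]
contact_force: [-0.1, -0.0, 0.1]
gripper_width: 85.6
grasp_force: 0.0
```

play_rows:
  series:
    - [0,0,0,0,0,0]
    - [0,0,0,0,0,0]
    - [0,0,0,0,0,0]
    - [0,0,0,0,0,0]
    - [0,0,0,0,0,0]
    - [0,0,0,0,0,0]
    - [0,0,0,0,0,0]
    - [0,0,0,0,0,0]
    - [0,0,0,0,0,0]
    - [0,0,10,0,0,0]
    - [0,0,20,0,0,0]
    - [0,0,30,0,0,0]
    - [0,0,30,0,0,0]
    - [0,0,20,0,0,0]
    - [0,0,0,0,0,0]
  gripper: 0

```text
clock: 10.53
position: [494.2, 170.2, 167.4]
ee_rot: [0.982, -0.187, 0.004, -0.003]
contact_force: [0.5, 0.1, -1.8]
gripper_width: 49.4
grasp_force: 62.4
```

play_rows:
  series:
    - [5,15,0,0,0,0.3]
    - [7,26,0,0,0,0.4]
    - [7,28,0,0,0,0.4]
    - [8,28,0,0,0,0.4]
    - [8,28,0,0,0,0.4]
    - [8,28,0,0,0,0.4]
    - [8,28,0,0,0,0.2]
    - [8,20,0,0,0,0]
    - [3,10,0,0,0,0]
    - [0,0,0,0,0,0]
    - [0,0,0,0,0,0]

```text
clock: 11.45
position: [553.1, 379.8, 160.3]
ee_rot: [0.998, -0.057, -0.001, 0.001]
contact_force: [-0.5, -1.0, -1.1]
gripper_width: 49.6
grasp_force: 44.0
```

```bash
python3 - <<'E'
from m import *
s=read_state(); print(s['position'],s['gripper_width'],s['grasp_force'],Rot.from_quat(s['ee_rot']).as_euler('zyx',degrees=True))
d=grab('side'); h,sa,v=hsv(d)
m=(h>105)&(h<125)&(sa>120)&(v>50)
for c in comp(m[100:180,150:270],4): 
    vv,u=np.nonzero(c); print('blue',c.sum(),onz(d,u.mean()+150,vv.mean()+100,65).round())
cv2.imwrite('pics/s4.png',cv2.resize(cv2.cvtColor(d['image'],cv2.COLOR_RGB2BGR)[60:220,130:330],None,fx=3,fy=3))
E
```

```text
[553.06326447 379.8077785  160.30692883] 49.62188912117092 44.03455674648285 [ 6.56794395e+00 -1.70596018e-01  1.79857543e+02]
```

View pics/s4.png

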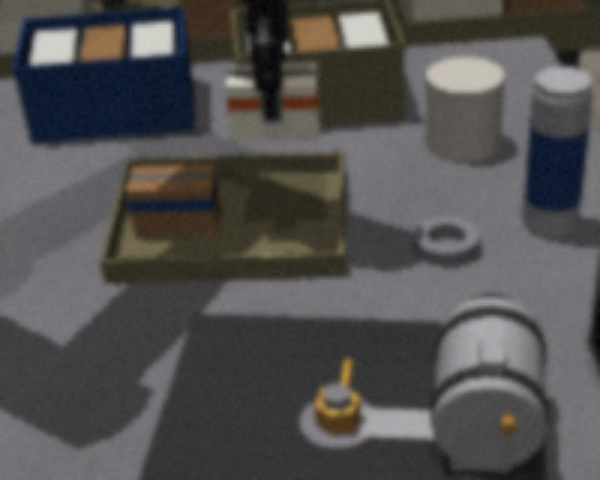

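play_rows:
  series:
    - [2,0,0,0,0,0]
    - [0,0,0,0,0,0]
    - [0,0,0,0,0,0]
  gripper: 0

```text
clock: 11.75
position: [556.1, 379.2, 162.7]
ee_rot: [0.998, -0.058, 0.0, -0.0]
contact_force: [0.3, 0.4, -1.5]
gripper_width: 49.3
grasp_force: 65.2
```

```bash
python3 - <<'E'
from m import *
d=grab('scene'); h,sa,v=hsv(d)
s=read_state(); print(s['position'],s['gripper_width'],s['grasp_force'])
for z,n in [(0,'tcp')]: print(proj(d,s['position']))
d=grab('wrist')
cv2.imwrite('pics/c5.png',cv2.cvtColor(d['image'],cv2.COLOR_RGB2BGR))
E
```

```text
[556.03051362 379.30837557 162.66745814] 49.45828119173623 65.17005443572998
(np.float64(377.85698122139365), np.float64(116.77619872111718))
```

View pics/c5.png

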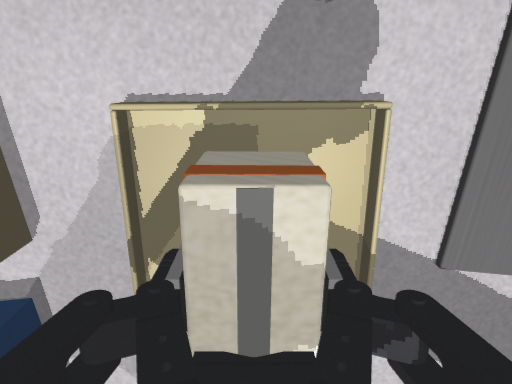

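play_rows:
  series:
    - [0,0,-20,0,0,0]
    - [0,0,-25,0,0,0]
    - [0,0,-25,0,0,0]
    - [0,0,-18,0,0,0]
    - [0,0,-10,0,0,0]
    - [0,0,-8,0,0,0]
    - [0,0,-4,0,0,0]
    - [0,0,-2,0,0,0]
    - [0,0,0,0,0,0]
    - [0,0,0,0,0,0]

```text
clock: 12.68
position: [556.5, 380.5, 51.5]
ee_rot: [0.998, -0.057, 0.001, -0.001]
contact_force: [0.1, -0.0, -1.1]
gripper_width: 49.3
grasp_force: 65.4
```

play_rows:
  series:
    - [0,0,-2,0,0,0]
    - [0,0,0,0,0,0]

```text
clock: 12.85
position: [556.1, 380.2, 48.8]
ee_rot: [0.998, -0.058, 0.0, -0.0]
contact_force: [-1.4, 0.4, -2.1]
gripper_width: 49.6
grasp_force: 65.4
```

play_rows:
  series:
    - [0,0,0,0,0,0]
    - [0,0,0,0,0,0]
    - [0,0,0,0,0,0]
    - [0,0,0,0,0,0]
    - [0,0,0,0,0,0]
    - [0,0,0,0,0,0]
    - [0,0,15,0,0,0]
    - [0,0,25,0,0,0]
    - [0,0,30,0,0,0]
    - [0,0,30,0,0,0]
    - [0,0,30,0,0,0]
    - [0,0,30,0,0,0]
    - [-4,-20,30,0,0,0]
    - [-4,-30,10,0,0,0]
    - [-4,-32,0,0,0,0]
    - [-4,-34,0,0,0,0]
    - [-4,-34,0,0,0,0]
    - [-4,-34,0,0,0,0]
    - [-4,-34,0,0,0,0]
    - [-4,-34,0,0,0,0]
  gripper: 1

```text
clock: 14.52
position: [523.4, 126.4, 248.6]
ee_rot: [0.998, -0.057, 0.0, -0.0]
contact_force: [1.0, -0.2, -0.5]
gripper_width: 85.2
grasp_force: 0.0
```

play_rows:
  series:
    - [-4,-34,0,0,0,0.2]
    - [-4,-34,0,0,0,0.2]
    - [-4,-34,0,0,0,0.2]
    - [-4,-34,0,0,0,0.2]
    - [-4,-34,0,0,0,0.2]
    - [-4,-34,0,0,0,0.2]
    - [-4,-34,0,0,0,0.2]
    - [-4,-34,0,0,0,0.2]
    - [-4,-34,0,0,0,0.2]
    - [-2,-34,0,0,0,0.2]
    - [0,-34,0,0,0,0.2]
    - [0,-34,0,0,0,0.2]
    - [0,-34,0,0,0,0]
    - [0,-34,0,0,0,0]
    - [0,-30,0,0,0,0]
    - [0,-12,0,0,0,0]
    - [0,0,0,0,0,0]
    - [0,0,0,0,0,0]

```text
clock: 16.02
position: [485.6, -390.0, 247.8]
ee_rot: [0.998, 0.067, -0.0, -0.0]
contact_force: [-0.9, 1.0, 0.3]
gripper_width: 85.4
grasp_force: 0.0
```

```bash
python3 - <<'E'
from m import *
s=read_state(); print(s['position'],s['gripper_width'],Rot.from_quat(s['ee_rot']).as_euler('zyx',degrees=True))
d=grab('wrist','w6.png'); sd=grab('side')
import pickle; pickle.dump(d,open('w6.pkl','wb'))
a=cv2.cvtColor(sd['image'],cv2.COLOR_RGB2BGR)[95:255,150:310]
im=np.zeros((384,512+400,3),np.uint8); im[:,:512]=cv2.imread('pics/w6.png'); im[:384,512:896]=cv2.resize(a,(384,384))
cv2.imwrite('pics/w6c.png',cv2.resize(im,(800,337)))
E
```

```text
[ 485.60635524 -390.02751651  247.82504039] 85.41396890058081 [-7.72712915e+00 -4.01912796e-02 -1.79956987e+02]
```

View pics/w6c.png

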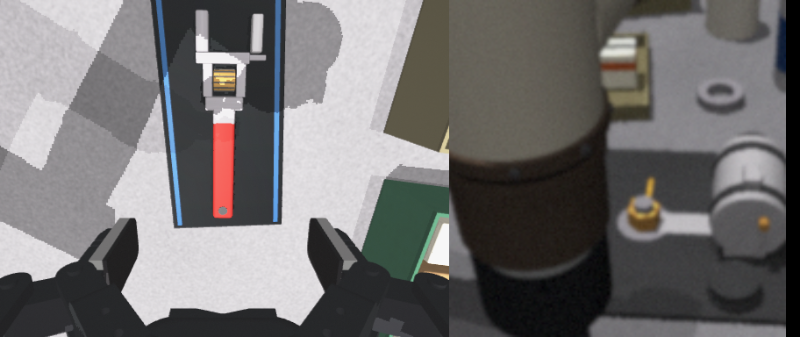

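```bash
python3 - <<'E'
from m import *
import pickle; d=pickle.load(open('w6.pkl','rb')); h,sa,v=hsv(d)
m=comp(((h<8)|(h>172))&(sa>130)&(v>100),1)[0]
r=cv2.minAreaRect(np.argwhere(m)[:,::-1].astype(np.float32)); b=cv2.boxPoints(r)
P=np.array([onz(d,*p,21)[:2] for p in b]); print('handle box',P.round(1), P.mean(0))
a,e,c,w=ends(m); A,E=onz(d,*a,21)[:2],onz(d,*e,21)[:2]; print(A,E,np.linalg.norm(A-E),np.degrees(np.arctan2(*(A-E)[::-1])))
m=(h>14)&(h<32)&(sa>90)&(v>80)
for k in comp(m[60:130,220:300],2): q=ends(k)[2]+[220,60]; print('worm',k.sum(),q,onz(d,*q,30))
g=cv2.cvtColor(d['image'],cv2.COLOR_RGB2GRAY)
for row in (20,30,40): print(row,g[row,212:312].tolist())
print([onz(d,*p,21)[:2].round(1) for p in [(238,30),(286,30)]])
E
```

```text
handle box [[ 504.7 -375. ]
 [ 508.1 -399.7]
 [ 386.3 -417.8]
 [ 382.5 -390.5]] [ 445.39027331 -395.74708333]
[ 506.41545713 -387.04780781] [ 384.17238951 -402.82985192] 123.25761841073997 7.3564110449342
worm 425 [255.62352941  91.17882353] [ 555.79218307 -381.17484357   30.        ]
20 [43, 44, 43, 44, 44, 45, 44, 43, 44, 38, 63, 138, 165, 169, 169, 170, 172, 177, 179, 176, 174, 172, 171, 164, 146, 104, 57, 45, 45, 44, 43, 46, 45, 45, 44, 44, 44, 43, 45, 45, 45, 44, 46, 45, 44, 45, 45, 45, 45, 44, 45, 45, 44, 46, 45, 44, 44, 45, 45, 45, 45, 46, 45, 46, 44, 45, 45, 45, 45, 44, 39, 38, 38, 39, 55, 101, 156, 189, 208, 211, 211, 212, 214, 212, 209, 205, 203, 180, 97, 52, 45, 44, 45, 45, 45, 45, 45, 45, 45, 46]
30 [44, 44, 44, 44, 44, 45, 44, 45, 39, 39, 49, 125, 162, 169, 169, 171, 173, 176, 178, 176, 173, 170, 169, 166, 148, 104, 55, 46, 45, 45, 46, 46, 45, 46, 44, 44, 45, 45, 45, 45, 45, 45, 46, 45, 45, 45, 45, 45, 46, 46, 46, 45, 45, 45, 45, 46, 46, 46, 46, 45, 44, 45, 45, 45, 45, 45, 45, 46, 46, 44, 40, 39, 38, 38, 99, 117, 168, 202, 210, 210, 211, 213, 215, 212, 206, 203, 191, 171, 81, 46, 45, 45, 45, 45, 45, 45, 45, 44, 45, 45]
40 [62, 62, 64, 63, 64, 63, 62, 63, 63, 58, 61, 145, 175, 186, 187, 239, 243, 196, 178, 175, 172, 170, 170, 167, 149, 104, 56, 45, 45, 46, 45, 45, 45, 44, 46, 43, 45, 44, 45, 45, 44, 45, 45, 46, 45, 45, 46, 45, 47, 46, 45, 45, 45, 47, 45, 45, 46, 45, 44, 46, 46, 44, 46, 46, 44, 45, 45, 46, 46, 44, 45, 40, 38, 53, 101, 144, 182, 209, 212, 213, 213, 214, 213, 209, 204, 202, 181, 102, 53, 45, 46, 46, 45, 46, 45, 46, 46, 45, 46, 45]
[array([ 608.5, -357.1]), array([ 614.6, -402.1])]
```

play_rows:
  series:
    - [8,1,-20,0,0,0]
    - [7,1,-30,0,0,0]
    - [0,0,-30,0,0,0]
    - [0,0,-30,0,0,0]
    - [0,0,-30,0,0,0]
    - [0,0,-25,0,0,0]
    - [0,0,-20,0,0,0]
    - [0,0,-14,0,0,0]
    - [0,0,-9,0,0,0]
    - [0,0,-5,0,0,0]
    - [0,0,-3,0,0,0]
    - [0,0,0,0,0,0]
    - [0,0,0,0,0,0]

```text
clock: 17.2
position: [501.7, -388.0, 33.4]
ee_rot: [0.998, 0.068, 0.001, 0.0]
contact_force: [1.2, 0.1, 0.8]
gripper_width: 85.6
grasp_force: 0.0
```

play_rows:
  series:
    - [0,0,0,0,0,0]
    - [0,0,0,0,0,0]
    - [0,0,0,0,0,0]
    - [0,0,0,0,0,0]
    - [0,0,0,0,0,0]
    - [0,0,0,0,0,0]
    - [0,0,0,0,0,0]
    - [0,0,0,0,0,0]
    - [0,0,0,0,0,0]
    - [0,0,0,0,0,0]
  gripper: 0

```text
clock: 18.03
position: [501.3, -388.2, 32.9]
ee_rot: [0.998, 0.068, 0.0, 0.0]
contact_force: [-0.9, 0.3, 5.0]
gripper_width: 24.2
grasp_force: 61.3
```

play_rows:
  series:
    - [0,0,8,0,0,0]
    - [0,0,15,0,0,0]
    - [0,0,22,0,0,0]
    - [0,0,28,0,0,0]
    - [0,0,28,0,0,0]
    - [0,0,28,0,0,0]
    - [0,0,25,0,0,0]
    - [4,18,15,0,0,0]
    - [7,25,0,0,0,0]
    - [7,28,0,0,0,0]
    - [7,28,0,0,0,0]
    - [7,28,0,0,0,0]
    - [7,28,0,0,0,0]
    - [7,28,0,0,0,0]
    - [7,28,0,0,0,0]
    - [7,28,0,0,0,0]
    - [7,28,0,0,0,0]
    - [7,28,0,0,0,0]
    - [5,23,0,0,0,0]
    - [0,0,0,0,0,0]

```text
clock: 19.7
position: [579.7, -66.0, 199.4]
ee_rot: [0.998, 0.07, -0.001, -0.001]
contact_force: [0.4, -1.0, -4.9]
gripper_width: 24.5
grasp_force: 60.2
```

```bash
python3 - <<'E'
from m import *
s=read_state(); print(s['position'],s['gripper_width'],s['grasp_force'],Rot.from_quat(s['ee_rot']).as_euler('zyx',degrees=True))
d=grab('wrist','w7.png')
import pickle; pickle.dump(d,open('w7.pkl','wb'))
u,v=map(int,proj(d,(575,40,34))); print(u,v)
im=cv2.imread('pics/w7.png'); c=im[max(0,v-75):v+75,max(0,u-75):u+75]; print(c.shape, max(0,u-75),max(0,v-75))
out=np.zeros((400,800,3),np.uint8); out[:300,:400]=cv2.resize(im,(400,300)); out[:,400:]=cv2.resize(c,(400,400))
cv2.imwrite('pics/w7c.png',out)
E
```

```text
[579.66380995 -65.95034717 199.39812845] 24.549122340511246 60.2474319934845 [-8.01182846e+00 -1.74993412e-01 -1.79900082e+02]
134 163
(150, 150, 3) 59 88
```

View pics/w7c.png

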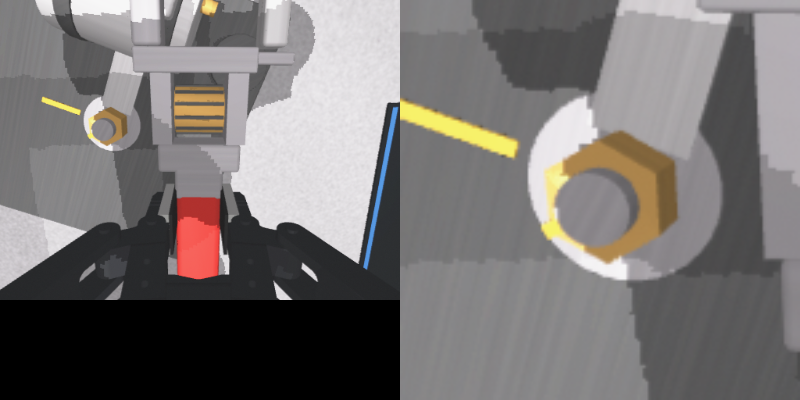

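```bash
python3 - <<'E'
from m import *
import pickle; d=pickle.load(open('w7.pkl','rb')); h,sa,v=hsv(d)
f=lambda p,z: onz(d,p[0]/2.6667+59,p[1]/2.6667+88,z)[:2]
C=[(222,132),(258,172),(250,238),(208,262),(147,228),(150,172)]
P=np.array([f(p,34) for p in C]); print(P.round(1)); 
m=(h>22)&(h<33)&(sa>140)&(v>150)
Y=[]
for k in comp(m,3):
    a,b,c,w=ends(k); A,B=onz(d,*a,10)[:2],onz(d,*b,10)[:2]; print(k.sum(),c,A,B,np.linalg.norm(A-B),np.degrees(np.arctan2(*(A-B)[::-1])))
c0=P[[0,3]].mean(0); print('centre 0-3',c0, 'stud',onz(d,195/2.6667+59,206/2.6667+88,44)[:2],'washer',f((225,187),10))
for c in (c0,np.array([574.5,40.5])): 
    q=P-c; print(np.linalg.norm(q,axis=1).round(1),np.degrees(np.arctan2(q[:,1],q[:,0])).round(1))
E
```

```text
[[599.   34.1]
 [587.7  22. ]
 [565.1  23.5]
 [554.8  37. ]
 [563.8  57.3]
 [582.8  56.7]]
320 [ 77.68125 135.34375] [583.13799078  78.67584155] [592.92787072 122.63688923] 45.03793359839776 -102.55458679314935
22 [115.45454545 173.31818182] [558.13532869  63.54260408] [554.78987944  67.6612741 ] 5.306173138328488 -50.91427131969869
centre 0-3 [576.92417348  35.53217822] stud [576.30865406  38.47883123] washer [575.06125669  39.75808662]
[22.2 17.3 16.9 22.2 25.5 21.9] [  -3.7  -51.5 -134.4  176.3  121.1   74.5]
[25.4 22.7 19.4 20.  20.  18.2] [ -14.6  -54.5 -118.9 -169.8  122.5   62.9]
```

```bash
python3 - <<'E'
from m import *
import pickle
c=np.array([574.8,40.3])
for n in ('w7','w1'):
    d=pickle.load(open(n+'.pkl','rb')); h,sa,v=hsv(d)
    u0,v0=proj(d,(*c,34)); U,V=np.meshgrid(np.arange(512),np.arange(384)); near=np.hypot(U-u0,V-v0)<32
    m=(h>22)&(h<33)&(sa>140)&(v>150)&near
    for k in comp(m,3,5):
        vv,uu=np.nonzero(k); P=np.array([onz(d,a,b,34)[:2]-c for a,b in zip(uu,vv)]); r=np.hypot(*P.T); an=np.degrees(np.arctan2(P[:,1],P[:,0]))
        print(n,k.sum(),'r',r.min(),r.max(),'ang',an.mean(),'turn deg',134.75-an.mean())
    # nut silhouette (brass) -> convex hull polygon
    b=((h>8)&(h<33)&(sa>110)&near)
    k=comp(b,1)[0]; hull=cv2.convexHull(np.argwhere(k)[:,::-1].astype(np.int32)); ap=cv2.approxPolyDP(hull,2.5,True)[:,0]
    for p in ap: q=onz(d,*map(float,p),34)[:2]-c; print('   ',p,np.hypot(*q).round(1),np.degrees(np.arctan2(q[1],q[0])).round(1))
    for t in (0,8,14): print('  exp t',t,[tuple(np.round(proj(d,(*(c+20.8*np.array([np.cos(a),np.sin(a)])),34)),0).astype(int)) for a in np.radians(-12.55-t+30+60*np.arange(6))])
E
```

```text
w7 22 r 16.81944030049341 21.6998548739437 ang 123.93451384379722 turn deg 10.81548615620278
    [162 169] 24.5 -92.4
    [135 185] 19.1 -175.4
    [127 180] 16.4 159.9
    [116 151] 18.3 59.2
    [141 137] 25.0 -11.8
    [161 149] 28.0 -53.8
  exp t 0 [(np.int64(127), np.int64(141)), (np.int64(111), np.int64(156)), (np.int64(117), np.int64(179)), (np.int64(140), np.int64(187)), (np.int64(157), np.int64(172)), (np.int64(151), np.int64(149))]
  exp t 8 [(np.int64(131), np.int64(140)), (np.int64(112), np.int64(153)), (np.int64(115), np.int64(176)), (np.int64(137), np.int64(187)), (np.int64(156), np.int64(175)), (np.int64(153), np.int64(152))]
  exp t 14 [(np.int64(133), np.int64(140)), (np.int64(113), np.int64(151)), (np.int64(114), np.int64(174)), (np.int64(135), np.int64(187)), (np.int64(155), np.int64(177)), (np.int64(155), np.int64(154))]
w1 45 r 12.904129477510399 20.507140278995806 ang 122.74597764958902 turn deg 12.004022350410978
    [188  37] 24.8 -113.5
    [173  50] 22.6 -159.8
    [146  40] 21.1 126.1
    [144  14] 19.3 60.0
    [159   1] 20.4 5.5
    [178   9] 20.3 -47.5
    [185  16] 22.5 -69.4
  exp t 0 [(np.int64(154), np.int64(2)), (np.int64(141), np.int64(20)), (np.int64(149), np.int64(43)), (np.int64(171), np.int64(48)), (np.int64(185), np.int64(31)), (np.int64(177), np.int64(7))]
  exp t 8 [(np.int64(157), np.int64(1)), (np.int64(141), np.int64(17)), (np.int64(147), np.int64(41)), (np.int64(168), np.int64(49)), (np.int64(184), np.int64(34)), (np.int64(179), np.int64(10))]
  exp t 14 [(np.int64(160), np.int64(0)), (np.int64(142), np.int64(14)), (np.int64(146), np.int64(39)), (np.int64(166), np.int64(49)), (np.int64(184), np.int64(36)), (np.int64(181), np.int64(12))]
```

```bash
python3 - <<'E'
from m import *
import pickle
d=pickle.load(open('w7.pkl','rb')); h,sa,v=hsv(d)
T=np.array([579.66,-65.95]); y=np.radians(7.95); R=np.array([[np.cos(y),np.sin(y)],[-np.sin(y),np.cos(y)]])
z0=199.4-30
m=(h>8)&(h<32)&(sa>80)&(v>50); m[:, :200]=0; m[:,310:]=0; m[:90]=0; m[200:]=0
k=comp(cv2.morphologyEx(m.astype(np.uint8),cv2.MORPH_CLOSE,np.ones((9,9))),1)[0]; q=ends(k)[2]
print('worm',k.sum(),q,R@(onz(d,*q,z0+26)[:2]-T))
g=cv2.cvtColor(d['image'],cv2.COLOR_RGB2GRAY).astype(int)
for r in (15,35,140): 
    e=np.diff(g[r]); print(r,[(int(i),int(e[i]),(R@(onz(d,i+1.,r,z0+18)[:2]-T)).round(1).tolist()) for i in np.nonzero(abs(e)>25)[0] if 150<i<390])
E
```

```text
worm 3731 [254.80085768 139.40820155] [56.3307067   0.83534611]
15 [(160, -33, [98.9, 34.0]), (165, -31, [98.9, 32.2]), (166, 56, [98.9, 31.9]), (203, -39, [98.9, 18.8]), (204, -44, [98.9, 18.5]), (209, 141, [99.0, 16.7]), (228, 103, [99.0, 10.0]), (229, 37, [99.0, 9.7]), (246, 41, [99.0, 3.7]), (249, -48, [99.0, 2.6]), (250, -60, [99.0, 2.3]), (258, 54, [99.0, -0.6]), (274, -68, [99.0, -6.2]), (275, -43, [99.0, -6.5]), (286, 35, [99.0, -10.4]), (297, -37, [99.0, -14.3]), (308, 36, [99.0, -18.2]), (314, -33, [99.0, -20.3]), (338, 46, [99.0, -28.7]), (339, 33, [99.0, -29.1]), (340, -39, [99.0, -29.4])]
35 [(222, 93, [92.5, 12.3]), (223, 35, [92.5, 11.9]), (243, -42, [92.5, 4.8]), (252, -28, [92.5, 1.6])]
140 [(172, -38, [54.8, 32.9]), (192, 45, [54.8, 25.0]), (193, 48, [54.8, 24.6]), (218, -47, [54.8, 14.8]), (222, 63, [54.9, 13.3]), (286, -28, [54.9, -11.8]), (287, -38, [54.9, -12.2]), (290, 59, [54.9, -13.4]), (315, -39, [54.9, -23.2]), (316, -43, [54.9, -23.5]), (321, 43, [54.9, -25.5]), (323, 69, [54.9, -26.3])]
```

play_rows:
  series:
    - [-16,12,0,0,0,-0.1]
    - [-20,18,0,0,0,-0.1]
    - [-20,18,0,0,0,-0.1]
    - [-20,18,-20,0,0,-0.06]
    - [-20,18,-20,0,0,0]
    - [-20,16,-20,0,0,0]
    - [0,0,-20,0,0,0]
    - [0,0,-10,0,0,0]
    - [0,0,0,0,0,0]
    - [0,0,0,0,0,0]
    - [0,0,0,0,0,0]

```text
clock: 20.67
position: [464.5, 29.7, 111.8]
ee_rot: [0.999, 0.049, 0.0, -0.0]
contact_force: [-0.4, -0.6, -4.5]
gripper_width: 24.0
grasp_force: 60.5
```

```bash
python3 - <<'E'
from m import *
s=read_state(); print(s['position'],s['gripper_width'],s['grasp_force'],Rot.from_quat(s['ee_rot']).as_euler('zyx',degrees=True))
d=grab('wrist','w8.png'); sd=grab('side','s8.png')
im=np.zeros((420,800,3),np.uint8); im[:300,:400]=cv2.resize(cv2.imread('pics/w8.png'),(400,300)); u,v=map(int,proj(sd,(575,40,40))); im[:400,400:]=cv2.resize(cv2.imread('pics/s8.png')[v-60:v+60,u-60:u+60],(400,400))
cv2.imwrite('pics/w8c.png',im)
E
```

```text
[464.4905568   29.7034898  111.81272843] 24.0197734628766 60.47352075576782 [-5.59607594e+00  4.73221190e-02 -1.79987140e+02]
```

View pics/w8c.png

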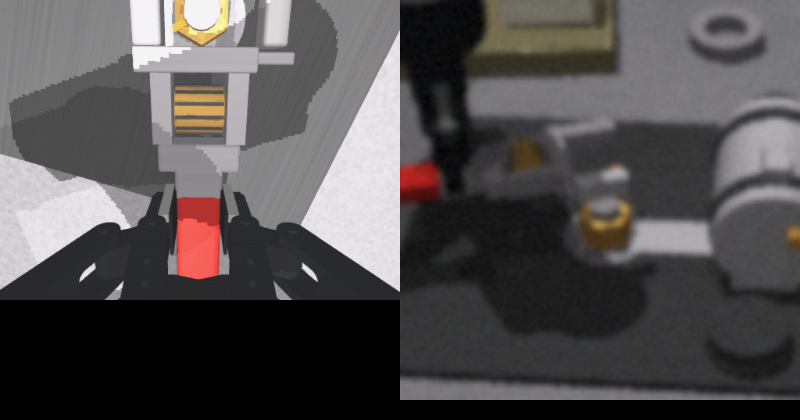

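```bash
python3 - <<'E'
from m import *
d=grab('wrist'); h,sa,v=hsv(d)
print(onz(d,259,58,34))
m=(h>12)&(h<33)&(sa>110)&(v>90); m[90:]=0
k=comp(m,1)[0]; hull=cv2.convexHull(np.argwhere(k)[:,::-1].astype(np.int32)); ap=cv2.approxPolyDP(hull,2,True)[:,0]
c=np.array([574.8,40.3])
for p in ap: q=onz(d,*map(float,p),34)[:2]; w=q-c; print(p,q.round(1),np.hypot(*w).round(1),np.degrees(np.arctan2(w[1],w[0])).round(1))
E
```

```text
[554.54114495  36.8891331   34.        ]
[289  39] [565.7  21.7] 20.7 -116.0
[261  58] [554.6  35.8] 20.6 -167.4
[254  58] [554.3  39.6] 20.5 -178.1
[224  41] [561.3  56.7] 21.3 129.5
[220  33] [565.   59.2] 21.2 117.4
[224   0] [581.1  58.2] 18.9 70.6
[291   0] [584.5  23. ] 19.8 -60.6
```

play_rows:
  series:
    - [0,4,-10,0,0,0]
    - [0,0,-20,0,0,0]
    - [0,0,-15,0,0,0]
    - [0,0,-10,0,0,0]
    - [0,0,-6,0,0,0]
    - [0,0,-4,0,0,0]
    - [0,0,0,0,0,0]
    - [0,0,0,0,0,0]

```text
clock: 21.48
position: [464.5, 34.1, 46.8]
ee_rot: [0.999, 0.049, 0.001, -0.0]
contact_force: [0.5, -1.1, -5.0]
gripper_width: 24.3
grasp_force: 60.5
```

play_rows:
  series:
    - [0,0,-2,0,0,0]
    - [0,0,-2,0,0,0]
    - [0,0,-1,0,0,0]
    - [0,0,0,0,0,0]
    - [0,0,0,0,0,0]

```text
clock: 21.9
position: [464.0, 34.0, 41.4]
ee_rot: [0.999, 0.049, 0.0, -0.0]
contact_force: [-0.4, -0.1, -5.0]
gripper_width: 24.1
grasp_force: 60.5
```

play_rows:
  series:
    - [0,0,-1,0,0,0]
    - [0,0,-1,0,0,0]
    - [0,0,0,0,0,0]
    - [0,0,0,0,0,0]

```text
clock: 22.23
position: [464.2, 34.1, 39.9]
ee_rot: [0.999, 0.049, 0.0, -0.0]
contact_force: [-2.6, 1.0, 2.9]
gripper_width: 24.2
grasp_force: 61.5
```

play_rows:
  series:
    - [0,0,0,0,0,0]
    - [0,0,0,0,0,0]
    - [0,0,0,0,0,0]
    - [0,0,0,0,0,0]
    - [0,0,0,0,0,0]
    - [0,0,10,0,0,0]
    - [0,0,20,0,0,0]
    - [0,0,25,0,0,0]
    - [0,0,25,0,0,0]
    - [0,0,25,0,0,0]
    - [0,0,25,0,0,0]
    - [0,0,0,0,0,0]
  gripper: 0.6

```text
clock: 23.23
position: [466.9, 34.9, 174.3]
ee_rot: [0.999, 0.05, 0.005, -0.001]
contact_force: [0.6, 0.3, -0.1]
gripper_width: 51.4
grasp_force: 0.0
```

```bash
python3 - <<'E'
from m import *
s=read_state(); print(s['position'],s['gripper_width'],s['contact_force'],Rot.from_quat(s['ee_rot']).as_euler('zyx',degrees=True))
d=grab('wrist','w9.png'); h,sa,v=hsv(d)
import pickle; pickle.dump(d,open('w9.pkl','wb'))
u,w=map(int,proj(d,(519.7,40.2,35))); print(u,w)
m=(h>8)&(h<32)&(sa>80)&(v>50); m[:w-30]=0; m[w+30:]=0
k=comp(cv2.morphologyEx(m.astype(np.uint8),cv2.MORPH_CLOSE,np.ones((7,7))),1)[0]; q=ends(k)[2]; print('worm',k.sum(),q,onz(d,*q,36))
E
```

```text
[466.9406222   34.87489819 174.26343127] 51.37106140505594 [ 0.62020726  0.30221053 -0.05747241] [  -5.71267915    0.59363972 -179.83111568]
255 118
worm 922 [255.38394794 119.04446855] [519.57854115  40.19087204  36.        ]
```

View pics/w9.png

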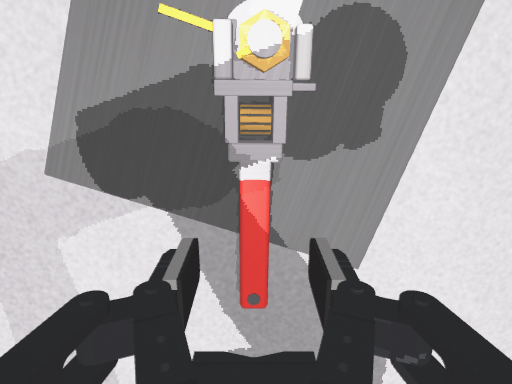

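play_rows:
  series:
    - [15,2,0,0,0,0]
    - [15,2,-10,0,0,0]
    - [13,1,-20,0,0,0]
    - [0,0,-20,0,0,0]
    - [0,0,-20,0,0,0]
    - [0,0,-18,0,0,0]
    - [0,0,-10,0,0,0]
    - [0,0,-7,0,0,0]
    - [0,0,0,0,0,0]
    - [0,0,0,0,0,0]
  gripper: 0

```text
clock: 24.12
position: [507.1, 39.0, 64.4]
ee_rot: [0.999, 0.049, -0.0, 0.0]
contact_force: [1.1, -0.4, -0.7]
gripper_width: 0.1
grasp_force: 0.0
```

play_rows:
  series:
    - [0,0,-2,0,0,0]
    - [0,0,-1,0,0,0]
    - [0,0,0,0,0,0]

```text
clock: 24.37
position: [507.3, 39.2, 61.9]
ee_rot: [0.999, 0.049, 0.001, -0.0]
contact_force: [0.0, 0.2, -0.3]
gripper_width: 0.0
grasp_force: 0.0
```

play_rows:
  series:
    - [5,0.5,1,0,0,0]
    - [0,0,-1,0,0,0]
    - [0,0,-0.5,0,0,0]
    - [0,0,0,0,0,0]

```text
clock: 24.7
position: [513.4, 39.9, 61.9]
ee_rot: [0.999, 0.05, 0.002, -0.0]
contact_force: [0.6, 0.3, 3.6]
gripper_width: -0.3
grasp_force: 2.3
```

play_rows:
  series:
    - [0,0,-1,0,0,0]
    - [0,0,0,0,0,0]

```text
clock: 24.87
position: [513.5, 39.9, 61.8]
ee_rot: [0.999, 0.05, 0.002, -0.0]
contact_force: [-1.9, -0.1, 10.7]
gripper_width: 0.3
grasp_force: 5.3
```

play_rows:
  series:
    - [2,0.2,0,0,0,0]
    - [2,0.2,0,0,0,0]
    - [2,0.2,0,0,0,0]
    - [2,0.2,0,0,0,0]
    - [2,0.2,0,0,0,0]
    - [2,0.2,0,0,0,0]
    - [1,0.1,0,0,0,0]

```text
clock: 25.45
position: [525.1, 41.0, 61.8]
ee_rot: [0.999, 0.05, 0.0, 0.0]
contact_force: [-5.0, 1.5, 13.5]
gripper_width: 0.3
grasp_force: 6.9
```

```bash
cat > op.py <<'E'
from m import *
# jaw opening along wrench y in the side view is unreliable; use scene: worm colour & jaw edges in wrist
def wrist_open(d,T,yaw,z=28,rows=(20,40),f=None):
    y=np.radians(yaw); R=np.array([[np.cos(y),np.sin(y)],[-np.sin(y),np.cos(y)]])
    g=cv2.cvtColor(d['image'],cv2.COLOR_RGB2GRAY).astype(int)
    for r in rows:
        e=np.diff(g[r]); print(r,[(int(i),int(e[i]),(R@(onz(d,i+.5,r,z)[:2]-T)).round(1).tolist()) for i in np.nonzero(abs(e)>25)[0] if 180<i<340])
E
python3 - <<'E'
from m import *
s=read_state(); print(s['position'],s['contact_force'])
E
```

```text
[525.13352094  40.96430489  61.7875426 ] [-5.03473549  1.47170186 13.53443715]
```

play_rows:
  series:
    - [2,0.2,0,0,0,0]
    - [0,0,6,0,0,0]
    - [-8,-0.8,0,0,0,0]
    - [-8,-0.8,0,0,0,0]
    - [0,0,0,0,0,0]
    - [0,0,-4,0,0,0]
    - [0,0,-2.3,0,0,0]
    - [0,0,0,0,0,0]
    - [2,0.2,0,0,0,0]
    - [2,0.2,0,0,0,0]
    - [2,0.2,0,0,0,0]
    - [2,0.2,0,0,0,0]
    - [2,0.2,0,0,0,0]
    - [2,0.2,0,0,0,0]
    - [2,0.2,0,0,0,0]
    - [0,0,0,0,0,0]

```text
clock: 26.78
position: [525.6, 40.6, 61.7]
ee_rot: [0.999, 0.05, 0.0, 0.001]
contact_force: [-4.5, -0.8, 18.7]
gripper_width: -0.1
grasp_force: 9.1
```

play_rows:
  series:
    - [0,0,6,0,0,0]
    - [-7,-0.7,0,0,0,0]
    - [-7,-0.6,0,0,0,0]
    - [0,0,0,0,0,0]
    - [0,0,-4,0,0,0]
    - [0,0,-3,0,0,0]
    - [0,0,0,0,0,0]

```text
clock: 27.37
position: [510.8, 39.5, 61.2]
ee_rot: [0.999, 0.05, -0.0, 0.001]
contact_force: [-9.4, 0.0, 26.1]
gripper_width: 0.2
grasp_force: 13.3
```

play_rows:
  series:
    - [0,0,2,0,0,0]
    - [0,0,0,0,0,0]

```text
clock: 27.53
position: [510.7, 39.4, 61.6]
ee_rot: [0.999, 0.05, -0.0, 0.0]
contact_force: [-4.3, 0.7, 12.7]
gripper_width: -0.3
grasp_force: 7.0
```

play_rows:
  series:
    - [0,0,0.3,0,0,0]
    - [2,0.2,0,0,0,0]
    - [2,0.2,0,0,0,0]
    - [2,0.2,0,0,0,0]
    - [2,0.2,0,0,0,0]
    - [2,0.2,0,0,0,0]
    - [2,0.2,0,0,0,0]
    - [2,0.2,0,0,0,0]
    - [0,0,0,0,0,0]

```text
clock: 28.28
position: [523.8, 39.4, 61.7]
ee_rot: [0.999, 0.05, -0.002, 0.001]
contact_force: [-4.7, -4.6, 15.4]
gripper_width: 0.0
grasp_force: 7.4
```

play_rows:
  series:
    - [0,0,10,0,0,0]
    - [-15,-1,20,0,0,0]
    - [-20,-2,30,0,0,0]
    - [-25,-3,30,0,0,0]
    - [0,0,22,0,0,0]
    - [0,0,0,0,0,0]
    - [0,0,0,0,0,0]

```text
clock: 28.87
position: [465.7, 35.5, 174.1]
ee_rot: [0.999, 0.049, 0.002, -0.001]
contact_force: [0.0, 0.4, 0.2]
gripper_width: -0.5
grasp_force: 0.0
```

```bash
python3 - <<'E'
from op import *
import pickle
def rep(d,tag):
    h,sa,v=hsv(d); u,w=map(int,proj(d,(519.7,40.2,35)))
    m=(h>8)&(h<32)&(sa>80)&(v>50); m[:w-30]=0; m[w+30:]=0
    k=comp(cv2.morphologyEx(m.astype(np.uint8),cv2.MORPH_CLOSE,np.ones((7,7))),1)[0]; q=ends(k)[2]; W=onz(d,*q,36); print(tag,'worm',W.round(1))
    # jaw edges sampled along wrench y at wrench x=+10, top face z=28
    y=np.radians(5.75); ex=np.array([np.cos(y),np.sin(y)]); ey=np.array([-np.sin(y),np.cos(y)])
    o=W[:2]+54*ex; t=np.arange(-50,45,.5); g=cv2.cvtColor(d['image'],cv2.COLOR_RGB2GRAY).astype(np.float32)
    for x in (8,12):
        P=np.array([proj(d,(*(o+x*ex+b*ey),28)) for b in t],np.float32)
        val=cv2.remap(g,P[:,:1],P[:,1:],1)[:,0]; e=np.diff(val); print(x,[(float(t[i]),int(e[i])) for i in range(1,len(e)-1) if abs(e[i])>12 and abs(e[i])>=max(abs(e[i-1]),abs(e[i+1]))])
rep(pickle.load(open('w9.pkl','rb')),'before')
s=read_state(); print(s['position'])
d=grab('wrist','w10.png'); pickle.dump(d,open('w10.pkl','wb')); rep(d,'now')
E
```

```text
before worm [519.6  40.2  36. ]
8 [(-42.0, 44), (-30.0, -54), (-28.5, 36), (-26.5, -20), (-25.0, 26), (-18.5, 12), (14.5, -41), (16.5, -44), (18.0, 44), (31.0, -64)]
12 [(-41.5, 59), (-31.0, -14), (-29.5, 13), (13.5, -40), (16.5, -45), (18.0, 50), (41.0, -33)]
[465.73852112  35.45698551 174.09317907]
now worm [519.8  38.7  36. ]
8 [(-35.5, 40), (-32.5, 12), (-24.5, -51), (-23.5, 21), (-18.0, -17), (-17.0, 20), (13.5, -38), (15.5, 52), (29.0, -36), (31.5, 46), (32.5, -34)]
12 [(-38.5, 20), (-35.0, 49), (-24.5, -18), (-23.5, 14), (-16.5, -21), (-15.0, 14), (14.0, -47), (15.5, 56), (28.5, -31), (30.0, 48), (43.5, -31)]
```

play_rows:
  series:
    - [17,1,-10,0,0,0]
    - [16,1,-20,0,0,0]
    - [14,1,-25,0,0,0]
    - [0,0,-25,0,0,0]
    - [0,0,-18,0,0,0]
    - [0,0,-10,0,0,0]
    - [0,0,-4,0,0,0]
    - [0,0,0,0,0,0]
    - [0,0,0,0,0,0]

```text
clock: 29.67
position: [510.2, 37.1, 61.2]
ee_rot: [0.999, 0.049, -0.003, 0.001]
contact_force: [-7.2, -0.0, 13.0]
gripper_width: 0.1
grasp_force: 7.2
```

play_rows:
  series:
    - [0,0,0.4,0,0,0]
    - [2,0.2,0,0,0,0]
    - [2,0.2,0,0,0,0]
    - [2,0.2,0,0,0,0]
    - [2,0.2,0,0,0,0]
    - [2,0.2,0,0,0,0]
    - [0,0,0,0,0,0]

```text
clock: 30.25
position: [520.1, 37.1, 61.8]
ee_rot: [0.999, 0.049, -0.003, 0.002]
contact_force: [-5.2, -6.0, 13.0]
gripper_width: 0.1
grasp_force: 6.9
```

play_rows:
  series:
    - [2,0.2,0,0,0,0]
    - [1,0.1,0,0,0,0]
    - [0,0,0,0,0,0]

```text
clock: 30.5
position: [521.9, 37.1, 61.7]
ee_rot: [0.999, 0.049, -0.004, 0.002]
contact_force: [-7.4, -5.7, 15.9]
gripper_width: -0.2
grasp_force: 8.0
```

play_rows:
  series:
    - [0,0,10,0,0,0]
    - [-15,-1,20,0,0,0]
    - [-20,-2,30,0,0,0]
    - [-25,-3,30,0,0,0]
    - [0,0,22,0,0,0]
    - [0,0,0,0,0,0]
    - [0,0,0,0,0,0]

```text
clock: 31.08
position: [465.9, 33.8, 174.6]
ee_rot: [0.999, 0.049, 0.002, -0.001]
contact_force: [0.4, -0.4, -0.7]
gripper_width: -0.0
grasp_force: 0.0
```

```bash
cat > rep.py <<'E'
from m import *
import pickle,sys
def rep(d,tag):
    h,sa,v=hsv(d); u,w=map(int,proj(d,(519.7,39.2,35)))
    m=(h>8)&(h<32)&(sa>80)&(v>50); m[:w-30]=0; m[w+30:]=0
    k=comp(cv2.morphologyEx(m.astype(np.uint8),cv2.MORPH_CLOSE,np.ones((7,7))),1)[0]; q=ends(k)[2]; W=onz(d,*q,36)
    m=((h<8)|(h>172))&(sa>130)&(v>100); k=comp(m,1)[0]; a,b,c,_=ends(k); A,B=onz(d,*a,28)[:2],onz(d,*b,28)[:2]
    A,B=(A,B) if A[0]>B[0] else (B,A)
    y1=np.arctan2(*(A-B)[::-1]); y2=np.arctan2(*(W[:2]-onz(d,*c,28)[:2])[::-1])
    print(tag,'worm',W.round(1),'yaw handle',np.degrees(y1).round(2),'yaw worm-handle',np.degrees(y2).round(2))
    y=y2; ex=np.array([np.cos(y),np.sin(y)]); ey=np.array([-np.sin(y),np.cos(y)])
    o=W[:2]+54*ex; t=np.arange(-50,45,.5); g=cv2.cvtColor(d['image'],cv2.COLOR_RGB2GRAY).astype(np.float32)
    for x in (6,10,13):
        P=np.array([proj(d,(*(o+x*ex+b*ey),28)) for b in t],np.float32)
        val=cv2.remap(g,P[:,:1],P[:,1:],1)[:,0]; e=np.diff(val); print(x,[(float(t[i]),int(e[i])) for i in range(1,len(e)-1) if abs(e[i])>12 and abs(e[i])>=max(abs(e[i-1]),abs(e[i+1]))])
E
python3 - <<'E'
from rep import *
for n in ('w9','w10'): rep(pickle.load(open(n+'.pkl','rb')),n)
d=grab('wrist','w11.png'); pickle.dump(d,open('w11.pkl','wb')); rep(d,'now')
E
```

```text
w9 worm [519.6  40.2  36. ] yaw handle 5.12 yaw worm-handle 5.16
6 [(-41.0, 32), (-29.5, -27), (-25.0, 25), (15.0, -51), (17.0, -42), (18.5, 48), (31.5, -49)]
10 [(-41.0, 46), (-29.5, -63), (-28.0, 50), (-26.5, -45), (-24.5, 36), (15.0, -51), (17.0, -45), (18.5, 47), (37.5, -32), (39.0, -23)]
13 [(-43.5, 13), (-42.5, -19), (-41.0, 46), (-25.0, -15), (-17.0, -27), (-15.0, 13), (14.0, -34), (17.0, -25), (18.5, 49), (31.5, -12), (32.5, 14)]
w10 worm [519.8  38.7  36. ] yaw handle 3.09 yaw worm-handle 3.5
6 [(-34.0, 25), (-32.5, 19), (-22.0, -25), (16.0, -36), (18.0, 54), (31.5, -39)]
10 [(-33.0, 59), (-22.0, -44), (-21.0, 30), (16.5, -41), (18.0, 54), (31.0, -30), (33.0, 32)]
13 [(-36.0, 25), (-32.5, 54), (-21.5, -19), (-13.5, -19), (-11.5, 16), (14.5, -15), (16.5, -24), (18.0, 59), (31.0, -31), (34.0, 15)]
now worm [521.5  37.9  36. ] yaw handle -0.0 yaw worm-handle 2.28
6 [(-31.0, 36), (-19.5, -34), (-18.5, 32), (-13.0, 15), (19.0, 20), (31.5, -66), (35.0, 32), (42.5, -32)]
10 [(-33.5, 23), (-30.5, 41), (-20.0, -41), (-18.5, 31), (31.5, -64), (34.5, 41)]
13 [(-35.5, 15), (-29.5, 41), (14.5, -35), (17.0, -17), (18.0, 39), (31.5, -39)]
```

play_rows:
  series:
    - [17,1.5,-10,0,0,0]
    - [17,1.5,-20,0,0,0]
    - [16,1,-25,0,0,0]
    - [0,0,-25,0,0,0]
    - [0,0,-18,0,0,0]
    - [0,0,-10,0,0,0]
    - [0,0,-4,0,0,0]
    - [0,0,0,0,0,0]
    - [0,0,0,0,0,0]

```text
clock: 31.88
position: [513.2, 36.4, 61.7]
ee_rot: [0.999, 0.049, -0.003, 0.001]
contact_force: [-6.4, -1.6, 14.3]
gripper_width: 0.2
grasp_force: 6.7
```

play_rows:
  series:
    - [2,0,0,0,0,0]
    - [2,0,0,0,0,0]
    - [0,0,0,0,0,0]

```text
clock: 32.13
position: [515.7, 36.3, 61.8]
ee_rot: [0.999, 0.049, -0.004, 0.001]
contact_force: [-11.0, 1.9, 17.4]
gripper_width: -0.1
grasp_force: 8.7
```

play_rows:
  series:
    - [2,0,0,0,0,0]
    - [2,0,0,0,0,0]
    - [0,0,0,0,0,0]

```text
clock: 32.38
position: [518.6, 36.2, 61.7]
ee_rot: [0.999, 0.049, -0.006, 0.001]
contact_force: [-13.5, 1.8, 19.5]
gripper_width: -0.2
grasp_force: 9.9
```

play_rows:
  series:
    - [0,0,10,0,0,0]
    - [-15,-1,20,0,0,0]
    - [-20,-1,30,0,0,0]
    - [-20,-2,30,0,0,0]
    - [0,0,22,0,0,0]
    - [0,0,0,0,0,0]
    - [0,0,0,0,0,0]
  gripper: 0.6

```text
clock: 32.97
position: [468.9, 33.7, 174.5]
ee_rot: [0.999, 0.049, 0.002, -0.001]
contact_force: [-0.2, -0.6, 0.3]
gripper_width: 51.3
grasp_force: 0.0
```

```bash
python3 - <<'E'
from rep import *
print(read_state()['position'])
d=grab('wrist','w12.png'); pickle.dump(d,open('w12.pkl','wb')); rep(d,'now')
E
```

```text
[468.88134024  33.65413312 174.4671955 ]
now worm [521.   37.6  36. ] yaw handle 2.5 yaw worm-handle 2.51
6 [(-31.0, 29), (-20.0, -16), (-15.5, 24), (18.0, -16), (19.0, 13), (31.0, -54), (35.5, 61), (39.0, -44), (40.5, 14)]
10 [(-30.5, 35), (-19.5, -36), (-11.0, 19), (19.0, 15), (31.5, -49), (34.5, 32)]
13 [(-30.5, 58), (-19.5, -27), (-18.5, 23), (-11.5, -14), (15.5, -16), (17.0, -34), (18.5, 39), (31.5, -62), (42.0, 24), (43.5, 16)]
```

View pics/w12.png

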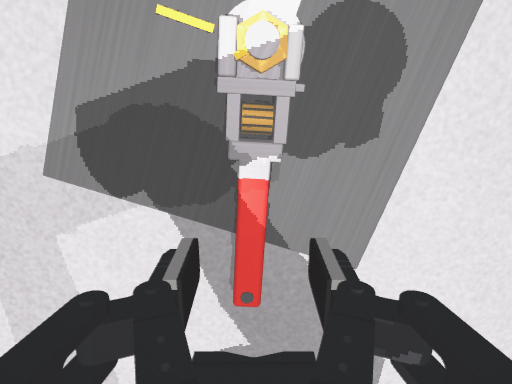

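play_rows:
  series:
    - [-4,1.5,-10,0,0,-0.3]
    - [0,0,-25,0,0,-0.22]
    - [0,0,-25,0,0,0]
    - [0,0,-25,0,0,0]
    - [0,0,-20,0,0,0]
    - [0,0,-14,0,0,0]
    - [0,0,-8,0,0,0]
    - [0,0,-5,0,0,0]
    - [0,0,0,0,0,0]
    - [0,0,0,0,0,0]

```text
clock: 33.85
position: [464.2, 34.8, 41.1]
ee_rot: [1.0, 0.022, -0.0, 0.0]
contact_force: [0.4, 1.0, 0.6]
gripper_width: 51.3
grasp_force: 0.0
```

play_rows:
  series:
    - [0,0,0,0,0,0]
    - [0,0,0,0,0,0]
    - [0,0,0,0,0,0]
    - [0,0,0,0,0,0]
    - [0,0,0,0,0,0]
    - [0,0,0,0,0,0]
    - [0,0,0,0,0,0]
  gripper: 0

```text
clock: 34.43
position: [464.5, 34.7, 42.4]
ee_rot: [1.0, 0.022, 0.001, -0.0]
contact_force: [-1.0, -1.2, 6.1]
gripper_width: 24.3
grasp_force: 59.5
```

```bash
python3 - <<'E'
from m import *
s=read_state(); print(s['position'],s['contact_force'],s['wrist_torque'],Rot.from_quat(s['ee_rot']).as_euler('zyx',degrees=True))
p=s['position'][:2]; c=np.array([574.8,40.3]); q=p-c; r=np.hypot(*q); a=np.arctan2(q[1],q[0]); print(r,np.degrees(a))
pts=[c+r*np.array([np.cos(a-t),np.sin(a-t)]) for t in np.radians(np.linspace(0,45,16))]
print(np.diff(pts,axis=0).round(1).tolist())
E
```

```text
[464.48497348  34.68829029  42.36810476] [-1.00874852 -1.22535751  6.13596693] [-0.49498089  0.17065084 -0.10903766] [-2.51354247e+00  1.01138165e-01 -1.79975109e+02]
110.45766773412727 -177.08788205170498
[[-0.1, 5.8], [0.2, 5.8], [0.5, 5.8], [0.8, 5.7], [1.1, 5.7], [1.4, 5.6], [1.7, 5.5], [1.9, 5.4], [2.2, 5.3], [2.5, 5.2], [2.8, 5.1], [3.0, 4.9], [3.3, 4.8], [3.5, 4.6], [3.8, 4.4]]
```

play_rows:
  series:
    - [-0.1,5.8,0,0,0,-0.5]
    - [0.2,5.8,0,0,0,-0.5]
    - [0.5,5.8,0,0,0,-0.5]
    - [0.8,5.7,0,0,0,-0.5]
    - [1.1,5.7,0,0,0,-0.5]
    - [1.4,5.6,0,0,0,-0.5]
    - [1.7,5.5,0,0,0,-0.5]
    - [0,0,0,0,0,0]
    - [0,0,0,0,0,0]

```text
clock: 35.18
position: [470.5, 75.0, 42.4]
ee_rot: [0.987, -0.161, 0.001, -0.001]
contact_force: [0.6, -0.9, 5.5]
gripper_width: 24.0
grasp_force: 59.5
```

play_rows:
  series:
    - [1.9,5.4,0,0,0,-0.5]
    - [2.2,5.3,0,0,0,-0.5]
    - [2.5,5.2,0,0,0,-0.5]
    - [2.8,5.1,0,0,0,-0.5]
    - [3.0,4.9,0,0,0,-0.5]
    - [3.3,4.8,0,0,0,-0.5]
    - [3.5,4.6,0,0,0,-0.5]
    - [0,0,0,0,0,0]
    - [0,0,0,0,0,0]

```text
clock: 35.93
position: [490.4, 110.2, 42.4]
ee_rot: [0.941, -0.337, 0.002, -0.001]
contact_force: [3.5, -4.7, 5.8]
gripper_width: 24.1
grasp_force: 59.5
```

```bash
cat > ang.py <<'E'
from m import *
import pickle
def ang(d,c=np.array([574.8,40.3])):
    h,sa,v=hsv(d); U,V=np.meshgrid(np.arange(512),np.arange(384)); u0,v0=proj(d,(*c,34)); e=proj(d,(c[0]+28,c[1],34)); e2=proj(d,(c[0],c[1]+28,34)); R=max(np.hypot(e[0]-u0,e[1]-v0),np.hypot(e2[0]-u0,e2[1]-v0))
    near=np.hypot(U-u0,V-v0)<R; print('nut px',u0,v0)
    for k in comp((h>22)&(h<34)&(sa>140)&(v>150)&near,4,4):
        vv,uu=np.nonzero(k); P=np.array([onz(d,a,b,34)[:2]-c for a,b in zip(uu,vv)]); r=np.hypot(*P.T); an=np.degrees(np.arctan2(P[:,1],P[:,0]))
        print(k.sum(),'r',r.min().round(1),r.max().round(1),'ang',an.mean().round(2),'turn',np.radians(134.75-an.mean()).round(3))
    for k in comp((h>22)&(h<34)&(sa>140)&(v>150)&~near,1,60):
        a,b,cc,w=ends(k); A,B=onz(d,*a,10)[:2],onz(d,*b,10)[:2]; print('plate line',A,B)
E
python3 - <<'E'
from ang import *
s=read_state(); print(s['position'],s['contact_force'],s['gripper_width'],Rot.from_quat(s['ee_rot']).as_euler('zyx',degrees=True))
for n in ('wrist','side','scene'):
    d=grab(n,n+'13.png'); pickle.dump(d,open(n+'13.pkl','wb')); print(n); ang(d)
E
```

```text
[490.38608336 110.20756831  42.40198424] [ 3.4623874  -4.67886207  5.77722389] 24.08348937438496 [  39.43432599    0.21835808 -179.92159295]
wrist
nut px 256.1422311361071 -24.535628570891163
251 r 13.8 21.5 ang 79.71 turn 0.961
plate line [584.4444445   78.02068943] [588.30257617  99.30261728]
side
nut px 241.14530717859853 192.51401166794508
scene
nut px 270.34674881999126 190.08105369050654
```

play_rows:
  series:
    - [0,0,0,0,0,0]
    - [0,0,0,0,0,0]
    - [0,0,0,0,0,0]
    - [0,0,0,0,0,0]
    - [0,0,0,0,0,0]
    - [0,0,10,0,0,0]
    - [0,0,20,0,0,0]
    - [4,-3,25,0,0,0]
    - [8,-6,25,0,0,0]
    - [8,-6,25,0,0,0]
    - [8,-6,20,0,0,0]
    - [0,0,0,0,0,0]
    - [0,0,0,0,0,0]
  gripper: 0.6

```text
clock: 37.17
position: [517.3, 89.0, 167.1]
ee_rot: [0.941, -0.338, 0.001, -0.001]
contact_force: [0.1, 0.5, -0.4]
gripper_width: 51.2
grasp_force: 0.0
```

```bash
python3 - <<'E'
from ang import *
s=read_state(); print(s['position'],s['contact_force'])
d=grab('wrist','w14.png'); pickle.dump(d,open('w14.pkl','wb')); ang(d)
h,sa,v=hsv(d); m=((h<8)|(h>172))&(sa>130)&(v>100); k=comp(m,1)[0]; a,b,c,_=ends(k); A,B=onz(d,*a,28)[:2],onz(d,*b,28)[:2]; print('handle',A,B,np.degrees(np.arctan2(*(A-B)[::-1])))
u,w=map(int,proj(d,(574.8,40.3,34))); im=cv2.imread('pics/w14.png'); y0=max(0,w-60)
cv2.imwrite('pics/w14c.png',cv2.resize(im[y0:y0+130,u-90:u+90],None,fx=4,fy=4)); print(u,w,y0)
E
```

```text
[517.25210319  89.03030121 167.12165688] [ 0.13114612  0.52394117 -0.43354313]
nut px 256.10972278097887 85.1581502413948
65 r 13.0 21.1 ang 77.9 turn 0.992
plate line [583.82211069  78.37258731] [593.36253425 121.33157291]
handle [494.95008236 106.36536061] [401.08686615 184.11556356] -39.63614764217729
256 85 25
```

View pics/w14c.png

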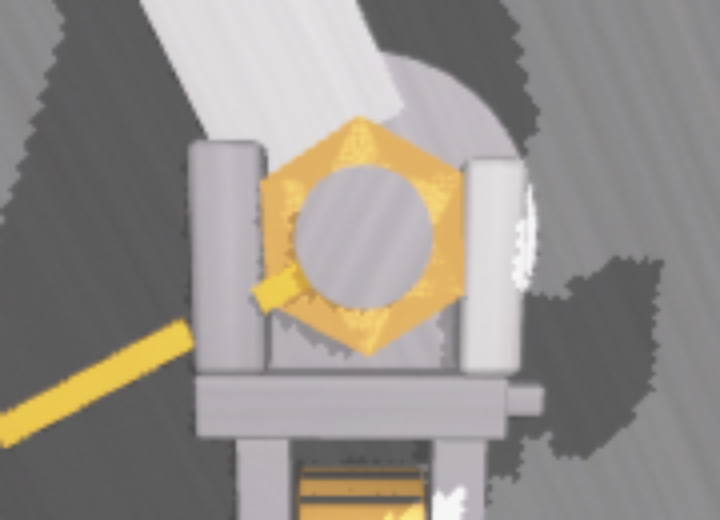

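```bash
python3 - <<'E'
from m import *
import pickle
d=pickle.load(open('w14.pkl','rb')); h,sa,v=hsv(d); u,w=map(int,proj(d,(533.2,74.7,36)))
m=(h>8)&(h<32)&(sa>80)&(v>50); m[:w-28]=0; m[w+30:]=0; m[:,:u-40]=0;m[:,u+40:]=0
k=comp(cv2.morphologyEx(m.astype(np.uint8),cv2.MORPH_CLOSE,np.ones((7,7))),1)[0]; q=ends(k)[2]; print(u,w,q,k.sum(),onz(d,*q,36))
E
```

```text
255 159 [255.83387622 156.14332248] 921 [535.04703364  73.21464152  36.        ]
```

play_rows:
  series:
    - [10,-9,-10,0,0,0]
    - [10.5,-9,-20,0,0,0]
    - [0,0,-25,0,0,0]
    - [0,0,-25,0,0,0]
    - [0,0,-14,0,0,0]
    - [0,0,-6,0,0,0]
    - [0,0,-3,0,0,0]
    - [0,0,0,0,0,0]
    - [0,0,0,0,0,0]
  gripper: 0

```text
clock: 37.97
position: [537.0, 70.7, 62.6]
ee_rot: [0.941, -0.338, -0.0, 0.0]
contact_force: [1.1, -1.2, -0.4]
gripper_width: 0.4
grasp_force: 0.0
```

play_rows:
  series:
    - [0,0,-1,0,0,0]
    - [0,0,0,0,0,0]

```text
clock: 38.13
position: [537.6, 71.0, 62.1]
ee_rot: [0.941, -0.338, 0.0, -0.0]
contact_force: [-0.3, 0.4, -0.4]
gripper_width: 0.3
grasp_force: 0.0
```

play_rows:
  series:
    - [0,0,-1,0,0,0]
    - [0,0,-0.5,0,0,0]
    - [0,0,0,0,0,0]

```text
clock: 38.38
position: [537.6, 71.0, 61.9]
ee_rot: [0.941, -0.337, 0.0, -0.0]
contact_force: [-2.3, 0.1, 8.0]
gripper_width: -0.1
grasp_force: 4.0
```

play_rows:
  series:
    - [-1.5,1.3,0,0,0,0]
    - [-1.5,1.3,0,0,0,0]
    - [-1.5,1.3,0,0,0,0]
    - [-1.5,1.3,0,0,0,0]
    - [-1.5,1.3,0,0,0,0]
    - [0,0,0,0,0,0]

```text
clock: 38.88
position: [531.1, 77.3, 61.9]
ee_rot: [0.941, -0.337, 0.001, -0.001]
contact_force: [0.9, -4.5, 5.4]
gripper_width: 0.0
grasp_force: 3.0
```

play_rows:
  series:
    - [0,0,10,0,0,0]
    - [-5,5,25,0,0,0]
    - [-8,6,25,0,0,0]
    - [0,0,25,0,0,0]
    - [0,0,20,0,0,0]
    - [0,0,0,0,0,0]
    - [0,0,0,0,0,0]
  gripper: 0.6

```text
clock: 39.47
position: [517.0, 89.0, 167.1]
ee_rot: [0.941, -0.338, 0.001, -0.001]
contact_force: [-0.3, 0.1, -1.0]
gripper_width: 51.0
grasp_force: 0.0
```

```bash
cat > hw.py <<'E'
from ang import *
def hw(d,y0=-39.6):
    h,sa,v=hsv(d); m=((h<8)|(h>172))&(sa>130)&(v>100); k=comp(m,1)[0]; a,b,c,_=ends(k); A,B=onz(d,*a,28)[:2],onz(d,*b,28)[:2]
    A,B=(A,B) if A[0]>B[0] else (B,A); an=np.arctan2(*(A-B)[::-1]); print('handle',A,B,'yaw',np.degrees(an),'origin',B+228*(A-B)/np.linalg.norm(A-B))
    y=an; ex=np.array([np.cos(y),np.sin(y)]); ey=np.array([-np.sin(y),np.cos(y)]); o=B+228*ex; t=np.arange(-50,45,.5); g=cv2.cvtColor(d['image'],cv2.COLOR_RGB2GRAY).astype(np.float32)
    for x in (-5,8,12):
        P=np.array([proj(d,(*(o+x*ex+b*ey),28)) for b in t],np.float32); e=np.diff(cv2.remap(g,P[:,:1],P[:,1:],1)[:,0]); print(x,[(float(t[i]),int(e[i])) for i in range(1,len(e)-1) if abs(e[i])>15 and abs(e[i])>=max(abs(e[i-1]),abs(e[i+1]))])
E
python3 - <<'E'
from hw import *
s=read_state(); print(s['position'])
print('before'); hw(pickle.load(open('w14.pkl','rb')))
d=grab('wrist','w15.png'); pickle.dump(d,open('w15.pkl','wb')); ang(d); hw(d)
E
```

```text
[517.00845501  88.9622761  167.13620039]
before
handle [494.95008236 106.36536061] [401.08686615 184.11556356] yaw -39.63614764217729 origin [576.67216084  38.67208901]
-5 [(-49.5, 21), (-48.0, -22), (-46.5, 21), (-32.5, 50), (12.0, -16), (18.0, -32), (19.0, 19), (31.5, -37)]
8 [(-31.0, 17), (-29.5, 17), (-20.0, -15), (31.5, -30)]
12 [(-29.0, 17), (17.0, -72), (18.5, 22), (31.5, -38)]
nut px 256.0422880108696 84.95074887681525
68 r 13.0 21.1 ang 78.1 turn 0.989
plate line [583.95946682  78.32841537] [593.40698631 121.61820946]
handle [495.11077621 106.84005591] [400.73894502 183.91906343] yaw -39.240527897420776 origin [577.3243139   39.69143953]
-5 [(-49.0, -22), (-33.5, 55), (-21.0, -17), (11.0, -16), (12.5, 16), (17.0, -42), (18.0, 19), (31.5, -24)]
8 [(-31.5, 32), (-21.0, -23), (-19.5, 15), (17.0, -37), (31.0, -38)]
12 [(-30.0, 40), (16.5, -40), (18.0, 24), (31.0, -25)]
```

play_rows:
  series:
    - [-13,11,-10,0,0,0]
    - [-13.6,10.5,-20,0,0,0]
    - [0,0,-25,0,0,0]
    - [0,0,-25,0,0,0]
    - [0,0,-20,0,0,0]
    - [0,0,-14,0,0,0]
    - [0,0,-8,0,0,0]
    - [0,0,-4,0,0,0]
    - [0,0,0,0,0,0]
    - [0,0,0,0,0,0]

```text
clock: 40.35
position: [490.4, 110.0, 39.9]
ee_rot: [0.941, -0.338, 0.0, -0.0]
contact_force: [-0.6, -0.3, 0.0]
gripper_width: 51.4
grasp_force: 0.0
```

play_rows:
  series:
    - [0,0,0,0,0,0]
    - [0,0,0,0,0,0]
    - [0,0,0,0,0,0]
    - [0,0,0,0,0,0]
    - [0,0,0,0,0,0]
    - [0,0,0,0,0,0]
    - [0,0,0,0,0,0]
  gripper: 0

```text
clock: 40.93
position: [490.6, 110.1, 40.9]
ee_rot: [0.941, -0.338, 0.001, -0.001]
contact_force: [-0.4, -0.1, 5.8]
gripper_width: 24.5
grasp_force: 61.5
```

play_rows:
  series:
    - [0,0,1,0,0,0]
    - [0,0,2,0,0,0]
    - [0,0,2,0,0,0]
    - [0,0,0,0,0,0]

```text
clock: 41.27
position: [489.8, 109.8, 44.6]
ee_rot: [0.941, -0.338, -0.0, 0.0]
contact_force: [0.7, 0.9, -4.4]
gripper_width: 24.3
grasp_force: 60.2
```

play_rows:
  series:
    - [0,0,8,0,0,0]
    - [0,0,15,0,0,0]
    - [0,0,20,0,0,0]
    - [0,0,25,0,0,0]
    - [0,0,25,0,0,0]
    - [0,0,25,0,0,0]
    - [0,0,25,0,0,0]
    - [0,0,12,0,0,0]
    - [6,-12,0,0,0,0.7]
    - [9,-18,0,0,0,0.8]
    - [9,-18,0,0,0,0.8]
    - [9,-18,0,0,0,0.8]
    - [9,-18,0,0,0,0.8]
    - [9,-18,0,0,0,0.8]
    - [9,-18,0,0,0,0.8]
    - [9,-18,0,0,0,0.8]
    - [9,-18,0,0,0,0.8]
    - [9,-18,0,0,0,0.8]
    - [0,0,0,0,0,0]
    - [0,0,0,0,0,0]

```text
clock: 42.93
position: [576.4, -65.0, 199.0]
ee_rot: [0.998, 0.067, -0.001, -0.0]
contact_force: [0.5, -0.2, -5.6]
gripper_width: 24.7
grasp_force: 60.3
```

```bash
python3 - <<'E'
from ang import *
s=read_state(); print(s['position'],s['gripper_width'],s['grasp_force'],s['contact_force'],Rot.from_quat(s['ee_rot']).as_euler('zyx',degrees=True))
d=grab('wrist','w16.png'); pickle.dump(d,open('w16.pkl','wb')); ang(d)
h,sa,v=hsv(d); z0=s['position'][2]-30
T=s['position'][:2]; y=-Rot.from_quat(s['ee_rot']).as_euler('zyx')[0]; R=np.array([[np.cos(y),np.sin(y)],[-np.sin(y),np.cos(y)]])
m=(h>8)&(h<32)&(sa>80)&(v>50); m[:, :200]=0; m[:,310:]=0; m[:90]=0; m[200:]=0
k=comp(cv2.morphologyEx(m.astype(np.uint8),cv2.MORPH_CLOSE,np.ones((9,9))),1)[0]; q=ends(k)[2]
print('worm',k.sum(),q,R@(onz(d,*q,z0+26)[:2]-T))
E
```

```text
[576.35879167 -64.98018815 198.97997733] 24.66874886121721 60.32458305358887 [ 0.54827768 -0.23002696 -5.62409665] [-7.73596651e+00 -1.45738104e-01 -1.79985096e+02]
nut px 134.7146461123694 161.26698661258985
34 r 14.9 20.8 ang 78.63 turn 0.979
plate line [583.11048929  78.66887623] [593.05172602 122.91319713]
worm 3676 [253.1039173  137.24183896] [57.12381149  1.39549752]
```

play_rows:
  series:
    - [-5,-20,0,0,0,0]
    - [-7,-30,0,0,0,0]
    - [-7,-30,0,0,0,0]
    - [-7,-30,0,0,0,0]
    - [-7,-30,0,0,0,0]
    - [-7,-30,0,0,0,0]
    - [-7,-30,0,0,0,0]
    - [-7,-30,0,0,0,0]
    - [-7,-30,0,0,0,0]
    - [-7,-30,0,0,0,0]
    - [-7,-30,0,0,0,0]
    - [0,-3,-20,0,0,0]
    - [0,0,-25,0,0,0]
    - [0,0,-25,0,0,0]
    - [0,0,-25,0,0,0]
    - [0,0,-25,0,0,0]
    - [0,0,-20,0,0,0]
    - [0,0,-12,0,0,0]
    - [0,0,0,0,0,0]
    - [0,0,0,0,0,0]

```text
clock: 44.65
position: [502.4, -386.7, 47.8]
ee_rot: [0.998, 0.069, -0.0, -0.0]
contact_force: [0.4, -0.0, -5.0]
gripper_width: 24.2
grasp_force: 60.5
```

play_rows:
  series:
    - [0,0,-6,0,0,0]
    - [0,0,-4,0,0,0]
    - [0,0,-2,0,0,0]
    - [0,0,-1,0,0,0]
    - [0,0,0,0,0,0]
    - [0,0,0,0,0,0]

```text
clock: 45.15
position: [502.3, -387.2, 35.0]
ee_rot: [0.998, 0.069, 0.0, 0.0]
contact_force: [0.4, 0.8, -4.8]
gripper_width: 24.3
grasp_force: 60.6
```

play_rows:
  series:
    - [0,0,-1,0,0,0]
    - [0,0,-0.6,0,0,0]
    - [0,0,0,0,0,0]
    - [0,0,0,0,0,0]

```text
clock: 45.48
position: [502.5, -387.3, 33.9]
ee_rot: [0.998, 0.069, 0.0, 0.0]
contact_force: [-0.7, 0.3, 0.5]
gripper_width: 24.1
grasp_force: 61.2
```

Touching down. Release, rise, and check everything by measurement.

play_rows:
  series:
    - [0,0,-0.5,0,0,0]
    - [0,0,0,0,0,0]

```text
clock: 45.65
position: [502.5, -387.3, 33.9]
ee_rot: [0.998, 0.069, 0.0, 0.0]
contact_force: [-1.2, 1.8, 5.5]
gripper_width: 24.5
grasp_force: 61.7
```

play_rows:
  series:
    - [0,0,0,0,0,0]
    - [0,0,0,0,0,0]
    - [0,0,0,0,0,0]
    - [0,0,0,0,0,0]
    - [0,0,0,0,0,0]
    - [0,0,10,0,0,0]
    - [0,0,25,0,0,0]
    - [0,0,25,0,0,0]
    - [0,0,30,0,0,0]
    - [0,0,30,0,0,0]
    - [0,0,30,0,0,0]
    - [0,0,30,0,0,0]
    - [0,0,30,0,0,0]
    - [-16,0,0,0,0,0]
    - [0,0,0,0,0,0]
    - [0,0,0,0,0,0]
  gripper: 0.7

```text
clock: 46.98
position: [485.6, -386.9, 243.3]
ee_rot: [0.998, 0.069, 0.0, 0.0]
contact_force: [-0.0, 0.4, -0.3]
gripper_width: 59.8
grasp_force: 0.0
```

```bash
python3 - <<'E'
from ang import *
s=read_state(); print(s['position'],s['gripper_width'])
d=grab('wrist','w17.png'); h,sa,v=hsv(d)
m=((h<8)|(h>172))&(sa>130)&(v>100); k=comp(m,1)[0]; a,b,c,_=ends(k); A,B=onz(d,*a,21)[:2],onz(d,*b,21)[:2]; print('handle',A,B,np.degrees(np.arctan2(*(A-B)[::-1])))
for n in ('side','scene'):
    g=grab(n,n+'17.png'); h,sa,v=hsv(g); 
    for nm,mm in (('blue',(h>105)&(h<125)&(sa>120)&(v>50)),('orange',(h<15)&(sa>120)&(v>80))):
        for k in comp(mm,8,12):
            c=ends(k)[2]; P=onz(g,*c,50)
            if 370<P[0]<640 and 260<P[1]<520: print(n,nm,k.sum(),P.round())
E
```

```text
[ 485.62457216 -386.92230336  243.33091111] 59.8191858530761
handle [ 508.64461859 -385.14985758] [ 387.35748869 -402.80052415] 8.280011047839656
side orange 50 [574. 343.  50.]
scene blue 66 [463. 366.  50.]
scene orange 121 [582. 361.  50.]
```

play_rows:
  series:
    - [3,20,0,0,0,0]
    - [5,30,0,0,0,0]
    - [5,30,0,0,0,0]
    - [5,30,0,0,0,0]
    - [5,30,0,0,0,0]
    - [5,30,0,0,0,0]
    - [5,30,0,0,0,0]
    - [5,30,0,0,0,0]
    - [5,30,0,0,0,0]
    - [5,30,0,0,0,0]
    - [5,30,0,0,0,0]
    - [5,30,0,0,0,0]
    - [5,30,0,0,0,0]
    - [5,30,0,0,0,0]
    - [0,17,0,0,0,0]
    - [0,0,0,0,0,0]
    - [0,0,0,0,0,0]

```text
clock: 48.55
position: [554.1, 40.8, 241.5]
ee_rot: [0.998, 0.07, -0.001, 0.0]
contact_force: [0.5, -0.3, -0.7]
gripper_width: 59.9
grasp_force: 0.0
```

```bash
python3 - <<'E'
from ang import *
d=grab('wrist','w18.png'); ang(d)
h,sa,v=hsv(d); c=np.array([574.8,40.3]); U,V=np.meshgrid(np.arange(512),np.arange(384)); u0,v0=proj(d,(*c,34))
q=(sa<60)&(v>60)&(np.hypot(U-u0,V-v0)<13)
k=comp(q,1)[0]; cc=ends(k)[2]; print('stud top',onz(d,*cc,44),k.sum())
for i in range(-22,23,3): print(' '.join('%3d,%3d'%(h[int(v0)+i,int(u0)+j],sa[int(v0)+i,int(u0)+j]) for j in range(-24,25,6)))
E
```

```text
nut px 258.09380110600307 144.29287635042536
stud top [575.96185779  40.09473453  44.        ] 489
145,  9 144,  7 143,  6  14, 36  16, 34 160,  3 160,  3 160,  3 165,  2
146, 10 144,  7 144,  9  18,143  18,143  17,138   0,  7 160,  4   0,  0
150,  9 150,  6   6, 11  19,140  18,140  18,141  18,143 158,  5   0,  0
150,  7 156,  8  18,143  19,140  20,135  18,142  20,138 160,  8 150,  1
144,  9  12, 11  30, 87  17, 91 140,  8 155,  9  19,140  11, 36 150,  1
150,  7  29,141  22,157 150,  7 156,  6 150,  1  19,134  24, 81 150,  1
156,  9  29,133  30,137 150,  7 150,  1 140,  3  19, 26  29, 96 150,  1
150,  7  26,105  24,136 150,  3 150,  3 150,  3 140,  3  29, 97 150,  1
144,  9  15, 57  28, 74 150,  2 150,  2 150,  3 150,  3  29, 95 150,  1
143,  7 158,  7  28,105 160,  3 150,  3 150,  2 150,  2  29, 97 150,  1
150,  7 143,  7  29, 95 150,  3 150,  2 150,  2  29, 46  28, 80 150,  1
150,  7 158,  7  30, 81 170,  3 150,  2 140,  3  26,114 150,  1 150,  1
143,  7 158,  7  28,104  27,107  21, 27  30, 87  25, 58 150,  1 150,  1
160,  8 144,  7 150,  7  20,  6  27,107  28,101 150,  1 150,  1 150,  2
120,  3 146, 10 150,  7 150,  1   0,  0  24, 22 150,  1 150,  1 120,  4
```

```bash
python3 - <<'E'
from ang import *
d=grab('wrist'); h,sa,v=hsv(d); U,V=np.meshgrid(np.arange(512),np.arange(384)); c=np.array([574.8,40.3]); u0,v0=proj(d,(*c,34)); r=np.hypot(U-u0,V-v0)
for k in comp((h>=27)&(h<=32)&(sa>115)&(r<32),3,5):
    cc=ends(k)[2]
    for ctr in (c,c+[.6,-.1]): q=onz(d,*cc,34)[:2]-ctr; print(k.sum(),np.hypot(*q),np.degrees(np.arctan2(q[1],q[0])))
for k in comp((h>=22)&(h<=34)&(sa>110)&(r>=32)&(U<u0)&(V<300),2,40):
    a,b,cc,w=ends(k); A,B=onz(d,*a,10)[:2],onz(d,*b,10)[:2]; print('plate',A,B,np.degrees(np.arctan2(*(B-A)[::-1])),np.degrees(np.arctan2(*(A-B)[::-1])))
E
```

```text
42 15.681622475104467 79.6249613975824
42 15.683730208278758 81.84739059937979
```

```bash
python3 -c "
from bench import job_done
print(job_done())"
```

```text
the job is handed in; nothing more can be done
None
```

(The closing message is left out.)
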